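# Rack the tablet pestles, log the rack, hang up the reader

### The arm

A 6-joint arm with a two-finger parallel gripper is mounted at the origin on the work surface. World frame = base frame: x ahead of the robot, y to its left, z up, the work surface at z = 0. Lengths are in m, angles in rad, forces in N, time in s.
With the tool pointing down it reaches from about 0.25 to 0.725 m from the base axis. Payload 4 kg.
Tool frame: the origin (TCP) lies midway between the tips of the shut fingers; the grasp point (between the pads) lies 19 mm behind it; z points along the fingers, y is the direction in which the jaws open and shut (so a half turn about z gives the same grasp; the last joint's range is limited). The gripper opens to 85 mm and grips with 20 to 120 N. Pads are 22 mm wide; open, the fingers measure 114 mm over their backs; the gripper's body (76 mm by 85 mm) begins 54 mm behind the grasp point. The pads swing forward as they close: fully open they stand 13 mm farther back than shut.
Start: joints at [-1.235, 0.241, 0.005, 1.335, 0, 1.571], TCP at [0.165, -0.472, 0.231] pointing down, gripper open.
Joint ranges: [-2.72, 2.72], [-1.05, 1.87], [-1.09, 1.28], [-1.99, 2.15], [-1.42, 1.44], [-3.14, 3.14]. Speed limits (rad/s): [2.79, 2.79, 3.14, 3.14, 3.14, 3.14].

### API

Orientations are given as a unit quaternion [x, y, z, w].
In Python, from workcell import get_obs, camera, camera_model, job_done, masks_of gives the robot as it stands.
- The arm moves only by the tool jog_arm, never from a script. Its argument "deltas" is a list that holds one entry, the list of rows, each a list of 7 numbers: the shift along the tool's x, y, z in mm, then the turn, a rotation vector about the tool's x, y, z in degrees, then the finger opening in mm, from 0 to 85.4. A call has 1 to 5 rows; each row shifts and turns the pose as measured when the row begins, along the tool's axes as they then stand; what a row does not reach is not made up. A row lasts 1/10 s, in which the tool goes at most 50 mm and 8.59 degrees, less where a joint would pass 70% of its speed; a pose out of reach is approached as far as the arm can. A call with a gripper value outside its range is refused whole. The fingers move at their own pace and stop on an object; the grip force is fixed at half the most. Time passes only in rows, so rows that do not move let the fingers close. It gives the time, the measured TCP pose, the force and the opening at its end, in the units of the state.
- get_obs(): the state, without advancing time (a new reading comes with each control period).
- camera(name): name is "side" or "top"; returns the picture (420x560x3 uint8, red, green, blue); there is no depth.
- camera_model(name): a dict with "fovy" (degrees; the focal length in pixels is half the picture's height over the tangent of half this angle, whatever the lens; pixels are square), "cx", "cy" (the principal point, pixels), "pose" (4x4, takes a point from camera to world coordinates). Camera axes: x right, y down, z forward; pixel columns grow to the right and rows downward; lengths in m; the calibration is good to about 2 mm. A picture is of the moment at which its call begins. camera_model takes no time and is no camera call.
- job_done(): hands the job in, once; it reports no verdict.
Trained networks look in the newest picture that a camera, given by its name, has taken for a name from the list of things; names that differ only in an ending like _2 or _b are one class to them, and where a whole thing is asked for, a point or a joint stands for the part that bears it (a point fixed in the world has none). Each returns a list of dicts, best first, with "conf" (0 to 1); they miss things now and then, are a little off and sometimes report something else, mostly with a low value. They report only what shows in the picture. A call takes as long as a camera call. They do not tell look-alikes from the thing itself.
- masks_of(target, camera): "pixels" (420x560 bool, what is visible of it) and "at" ([column, row] in pixels, amid what is visible of it).
The state is a dict: "clock": time; "joint_pos": joint angles; "joint_vel": joint speeds; "tau": joint torques, N m; "eef_pos": TCP position; "tool_rot": TCP orientation; "ft_force": force on the tool from outside, world axes, zero at the start; "ft_torque": the same for the moment, N m; "grip_width": finger opening in m.
Only numpy, scipy, OpenCV 4.12 (cv2) and the standard library are available. Lean on these libraries where they do the work, as an engineer would, in place of code of your own. Each camera call takes 0.05 s, during which the arm holds its last target. There are 200 camera calls.

### The job

Put every washed tablet pestle lying on the counter away in the steel rack: handle first down through a ring, one to a ring, until its head sits fully home on the ring. When all are up, pick up the handheld code reader, aim its window squarely at the middle of the barcode on the sloping blue block from about 8 cm away and hold it steady there for a full second; then hang the reader handle first in the orange ring of its own stand, head fully home, leaving the amber bottle, the jar and the tin where they stand.

Things in the scene. Friction and masses are not known exactly. Their poses are not given: they have to be found in the camera images.
- pestle_a: tablet pestle (2 or 3 are present), lying level on its square white ceramic head (48 long x 36 x 36 mm, blue band, four like sides); square wooden handle 14 x 14 x 95 mm on the head's axis. 0.16 kg, balance point in the head, 6 mm towards the handle. Origin: centre of the head's underside, 18 mm below the head's middle; x runs from head to handle, z up. None if absent.
- pestle_b: tablet pestle (2 or 3 are present), lying level on its square white ceramic head (48 long x 36 x 36 mm, blue band, four like sides); square wooden handle 14 x 14 x 95 mm on the head's axis. 0.16 kg, balance point in the head, 6 mm towards the handle. Origin: centre of the head's underside, 18 mm below the head's middle; x runs from head to handle, z up. None if absent.
- pestle_c: tablet pestle (2 or 3 are present), lying level on its square white ceramic head (48 long x 36 x 36 mm, blue band, four like sides); square wooden handle 14 x 14 x 95 mm on the head's axis. 0.16 kg, balance point in the head, 6 mm towards the handle. Origin: centre of the head's underside, 18 mm below the head's middle; x runs from head to handle, z up. None if absent.
- pestle_a_shoulder (a point): middle of the face of pestle_a's head from which the handle leaves (24 mm from the head's middle, on the handle's axis); this face comes to rest on the ring. Axes as the pestle's. None if absent.
- pestle_b_shoulder (a point): middle of the face of pestle_b's head from which the handle leaves (24 mm from the head's middle, on the handle's axis); this face comes to rest on the ring. Axes as the pestle's. None if absent.
- pestle_c_shoulder (a point): middle of the face of pestle_c's head from which the handle leaves (24 mm from the head's middle, on the handle's axis); this face comes to rest on the ring. Axes as the pestle's. None if absent.
- rack: fixed rack, white base plate 100 x 290 x 8 mm, three steel rings in a row along its y, 95 mm apart, carried by a crossbar 50 mm behind them on the +x side; nothing is higher than the rings' tops (120 mm). Origin on the counter under the middle ring, z up; the open side of the rings is -x.
- ring0 (a point): centre of the top face of rack ring 0, 120 mm above the counter: hole 26 mm, outside 46 mm, 12 mm thick, open below down to the base plate. The handle's end then stays 17 mm above the base plate.
- ring1 (a point): centre of the top face of rack ring 1, 120 mm above the counter: hole 26 mm, outside 46 mm, 12 mm thick, open below down to the base plate. The handle's end then stays 17 mm above the base plate.
- ring2 (a point): centre of the top face of rack ring 2, 120 mm above the counter: hole 26 mm, outside 46 mm, 12 mm thick, open below down to the base plate. The handle's end then stays 17 mm above the base plate.
- reader: handheld code reader lying level on its head, window down: black box head 56 long x 44 wide x 36 mm thick, orange top; round grey handle 22 x 95 mm on the head's axis; 0.2 kg, balance point 9 mm from the head's middle towards the handle. Origin: window centre, middle of the head's underside; x runs from head to handle, z to the orange top; the window looks along -z.
- reader_shoulder (a point): middle of the face of the reader's head from which the handle leaves (28 mm from the head's middle, on the handle's axis); this face comes to rest on the orange ring. Axes as the reader's.
- reader_stand: fixed stand with one orange ring on a grey round foot (100 mm across, 8 mm high); post 50 mm behind the ring at its +x side, nothing above the ring's top. Origin on the counter under the ring's centre, z up.
- reader_ring (a point): centre of the top face of the orange ring, 120 mm above the counter: hole 30 mm, outside 52 mm, 12 mm thick
- barcode: white label 56 x 76 mm with a black bar pattern, on top of a fixed blue block (90 x 90 mm, up to 60 mm high). Origin: label centre, about 45 mm above the counter; z is outward from the label, tilted 0.35 rad from vertical towards the block's front (roughly towards the robot).
- amber_bottle: bystander: amber bottle, 60 mm across, 120 mm high. Origin under its base.
- ointment_jar: bystander: white jar with green lid, 70 mm across, 65 mm high. Origin under its base.
- ointment_tin: bystander: low yellow tin, 60 mm across, 32 mm high. Origin under its base.
There are look-alikes about, which are no part of the job. What is shaped like the reader but green or yellow is not meant.

How it is judged:
By the outcome, as a careful person would: the job done as asked, in the order asked, and still so for the second after the job is handed in, with the robot touching nothing.
Of pestle_a, pestle_b, pestle_c only 2 to 3 are there at a start; the rules pass over those that are not, and their reading is None.
At some moment in a run one of pestle_a, pestle_b, pestle_c, reader may be knocked a few centimetres aside while the robot is not near it.
Once in a run the grip may slacken for a moment while it holds something.
It also fails if it takes over 210 s, if anything falls off the work surface, if the arm or the gripper's body presses on something with over 40 N, if the wrist force passes 120 N, or if a joint passes its speed limit or range.

## Working session

There is one attempt and no reset: what is moved stays moved. The work goes in short steps, Python scripts to look and compute and a tool call to move; the robot and the scene stay as the last step left them, time stands still between calls to the robot, and variables do not carry over. Pictures are saved under pics/ and viewed, about 12 in all and at most 16, crops included, and the job is handed in when it is done.

Besides the shell and the picture viewer there is one more tool, called after "Request:" as name([rows], argument=value, ...), one row to a line, values as JSON. jog_arm: Moves the arm, as the interface text tells. Its arguments: {"type":"object","properties":{"deltas":{"type":"array"}},"required":["deltas"]}

```bash
mkdir -p pics; ls; python3 - <<'E'
from workcell import *
import cv2,numpy as np
o=get_obs();print({k:np.round(v,3) for k,v in o.items()})
ims=[]
for n in("top","side"):
    im=camera(n);cv2.imwrite(f"pics/{n}0.png",im[...,::-1]);m=camera_model(n);print(n,m['fovy'],m['cx'],m['cy'],{k:v for k,v in m.items() if k not in('fovy','cx','cy','pose')});print(np.round(m['pose'],4))
E
```

```text
pics
{'clock': np.float64(0.0), 'joint_pos': array([-1.235,  0.241,  0.004,  1.335,  0.   ,  1.571]), 'joint_vel': array([ 0.   ,  0.   , -0.   , -0.001, -0.002, -0.001]), 'tau': array([-1.0000e-03, -3.7231e+01,  2.5241e+01,  1.7000e-02, -0.0000e+00,
       -0.0000e+00]), 'eef_pos': array([ 0.165, -0.471,  0.23 ]), 'tool_rot': array([ 0.986,  0.167, -0.   , -0.001]), 'ft_force': array([-0.   , -0.607, -0.95 ]), 'ft_torque': array([ 0.025,  0.015, -0.07 ]), 'grip_width': np.float64(0.085)}
top 48.167893779286615 283.55482917447034 208.35589763319098 {}
[[-0.0178 -0.9981  0.0591  0.3813]
 [-0.9998  0.0172 -0.0115 -0.0029]
 [ 0.0104 -0.0593 -0.9982  1.4493]
 [ 0.      0.      0.      1.    ]]
side 56.99346857856878 280.5944405231033 207.32101083194866 {}
[[-0.6974 -0.4762  0.5356 -0.1611]
 [-0.7166  0.4509 -0.5322  0.6141]
 [ 0.0119 -0.7549 -0.6557  0.8709]
 [ 0.      0.      0.      1.    ]]
```

View pics/top0.png

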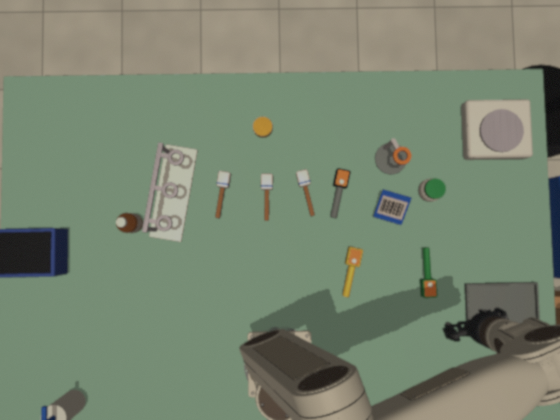

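View pics/side0.png

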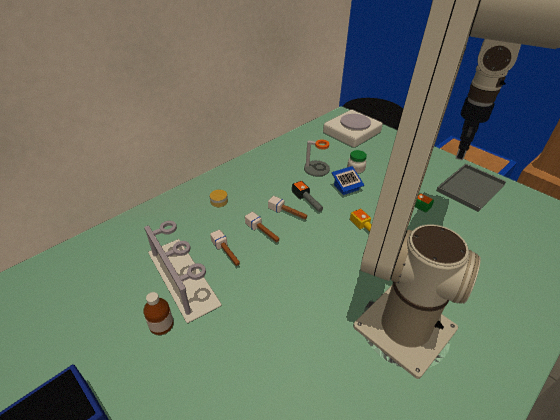

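```bash
cat > h.py <<'E'
from workcell import *
import cv2,numpy as np
from scipy.spatial.transform import Rotation as R
def ray(n,uv):
    m=camera_model(n);f=210/np.tan(np.radians(m['fovy'])/2);P=np.array(m['pose'])
    d=P[:3,:3]@np.array([(uv[0]-m['cx'])/f,(uv[1]-m['cy'])/f,1]);return P[:3,3],d
def at_z(n,uv,z):
    c,d=ray(n,uv);return c+d*(z-c[2])/d[2]
def proj(n,p):
    m=camera_model(n);f=210/np.tan(np.radians(m['fovy'])/2);P=np.array(m['pose'])
    q=P[:3,:3].T@(np.array(p)-P[:3,3]);return np.array([m['cx']+f*q[0]/q[2],m['cy']+f*q[1]/q[2]])
def tri(uvt,uvs):
    A=[];b=[]
    for n,uv in(("top",uvt),("side",uvs)):
        c,d=ray(n,uv);d=d/np.linalg.norm(d);M=np.eye(3)-np.outer(d,d);A.append(M);b.append(M@c)
    return np.linalg.lstsq(np.vstack(A),np.hstack(b),rcond=None)[0]
E
python3 - <<'E'
from h import *
for n in("top","side"):
    camera(n)
    for t in("pestle_a","pestle_a_shoulder","reader","rack","reader_stand","barcode","amber_bottle","ointment_jar","ointment_tin"):
        for r in masks_of(t,n):
            print(n,t,round(r['conf'],2),np.round(r['at'],1),r['pixels'].sum())
E
```

```text
top pestle_a 0.83 [264.3 186.5] 293
top pestle_a 0.71 [219.8 185.1] 358
top pestle_a 0.68 [303.5 182.6] 267
top pestle_a 0.53 [390.6 156.1] 867
top pestle_a_shoulder 0.75 [305.6 183.3] 334
top reader 0.84 [428.2 283. ] 594
top reader 0.74 [351.4 265.9] 495
top reader 0.72 [338.  183.1] 458
top rack 0.85 [171.  188.6] 3659
top rack 0.44 [221.3 185.3] 403
top reader_stand 0.62 [392.4 156.7] 832
top reader_stand 0.57 [166.6 193.9] 3610
top amber_bottle 0.9 [129.2 223.2] 508
top ointment_jar 0.87 [428.1 188.7] 498
top ointment_jar 0.47 [220.2 180.7] 383
top ointment_tin 0.85 [262.6 126.9] 328
top ointment_tin 0.58 [170.4 192.1] 3547
side pestle_a 0.77 [279.7 207. ] 348
side pestle_a 0.69 [255.6 222. ] 338
side pestle_a 0.56 [218.  244.1] 342
side reader 0.75 [304. 190.] 362
side reader 0.62 [421.9 203.7] 235
side rack 0.73 [182.4 272.6] 3447
side rack 0.34 [258.  225.5] 320
side reader_stand 0.78 [313.9 163.7] 513
side reader_stand 0.45 [347.5 174.3] 217
side barcode 0.83 [347.5 175.5] 265
side amber_bottle 0.66 [258.1 225.2] 360
side amber_bottle 0.65 [158.  313.5] 955
side amber_bottle 0.49 [355. 158.] 304
side ointment_jar 0.7 [357.7 160.2] 339
side ointment_jar 0.52 [220.6 196.4] 278
side ointment_tin 0.66 [182.3 274.9] 3449
side ointment_tin 0.61 [219.8 197.1] 265
side ointment_tin 0.16 [355.8 162.7] 340
```

The views show three pestles: heads at about (223,178), (266,181) and (303,178) in the top picture. The rack is at (172,190) and the reader (black with an orange top) is at (340,180). The stand's ring is at (402,156) and the barcode at (392,207). The yellow and green readers are look-alikes. Next I'll zoom in.

```bash
python3 - <<'E'
import cv2,numpy as np
t=cv2.imread("pics/top0.png");s=cv2.imread("pics/side0.png")
a=cv2.resize(t[130:255,115:315],None,fx=4,fy=4,interpolation=cv2.INTER_CUBIC)
cv2.imwrite("pics/z1.png",a)
b=cv2.resize(s[180:320,140:340],None,fx=4,fy=4,interpolation=cv2.INTER_CUBIC)
cv2.imwrite("pics/z2.png",b)
E
```

```text
(no output)
```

View pics/z1.png

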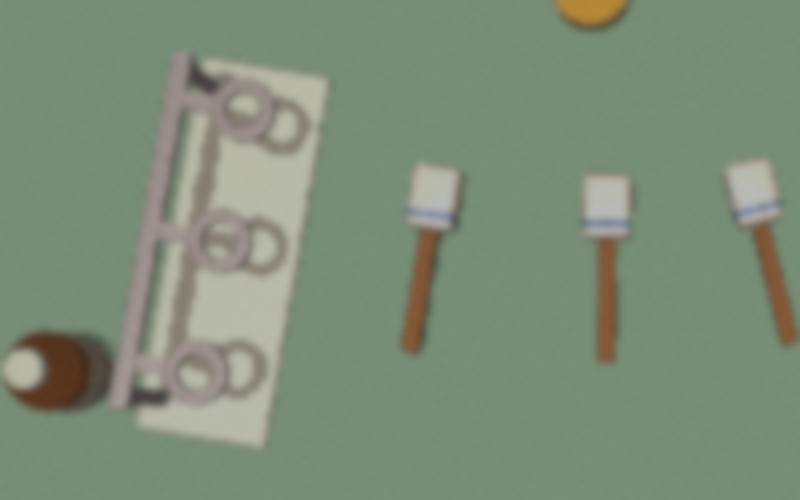

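View pics/z2.png

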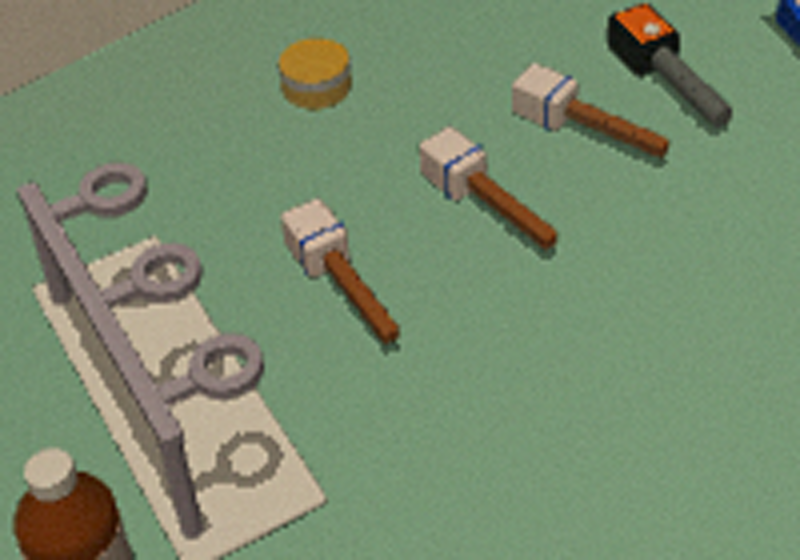

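The zoom shows rack ring centres near (244,110), (219,240) and (197,371) in the top crop, and (113,189), (166,272) and (226,365) in the side crop. All three pestles have their handles towards the robot. Next I'll fit poses.

```bash
cat >> h.py <<'E'
from scipy.optimize import minimize
def fg(im):
    f=im.astype(float);g=(2*f[...,1]-f[...,0]-f[...,2])/f.sum(2);return g
BOX={'pestle':[((-24,24),(-18,18),(0,36)),((24,119),(-7,7),(11,25))],'reader':[((-28,28),(-22,22),(0,36)),((28,123),(-11,11),(7,29))]}
def sil(n,kind,x,y,yaw,w,S=4):
    u0,v0,u1,v1=w;img=np.zeros(((v1-v0)*S,(u1-u0)*S),np.uint8)
    c,s=np.cos(yaw),np.sin(yaw)
    for b in BOX[kind]:
        pts=[proj(n,[x+(c*a-s*bb)/1e3,y+(s*a+c*bb)/1e3,z/1e3]) for a in b[0] for bb in b[1] for z in b[2]]
        q=((np.array(pts)-[u0,v0]+.5)*S-.5)
        h=cv2.convexHull(q.astype(np.float32))
        cv2.fillConvexPoly(img,np.round(h*16).astype(np.int32),1,shift=4)
    return cv2.resize(img.astype(np.float32),(u1-u0,v1-v0),interpolation=cv2.INTER_AREA)
def fit(kind,ims,x,y,yaw,cams=("top","side"),pad=8):
    T={}
    for n in cams:
        P=np.array([proj(n,[x+r*np.cos(yaw),y+r*np.sin(yaw),.018]) for r in(-.03,.12)])
        w=(*np.floor(P.min(0)-pad-8).astype(int),*np.ceil(P.max(0)+pad+8).astype(int))
        g=fg(ims[n])[w[1]:w[3],w[0]:w[2]];bg=np.percentile(g,85);m=np.clip((bg-g)/max(bg,1e-3)/.8,0,1);m=(m>.45).astype(np.float32)
        T[n]=(w,m)
    def cost(p):
        return sum(np.abs(sil(n,kind,p[0]/1e3,p[1]/1e3,p[2]/50,w)-m).sum() for n,(w,m) in T.items())
    p0=np.array([x*1e3,y*1e3,yaw*50]);r=minimize(cost,p0,method='Nelder-Mead',options=dict(initial_simplex=p0+np.array([[0,0,0],[10,0,0],[0,10,0],[0,0,10]]),xatol=.05,fatol=.05))
    return r.x[0]/1e3,r.x[1]/1e3,r.x[2]/50,r.fun,sum(m.sum() for w,m in T.values())
E
python3 - <<'E'
from h import *
ims={n:camera(n) for n in("top","side")}
t0={'p1':((223,179),(218,216)),'p2':((266,182),(267,218)),'p3':((303,178),(312,213)),'reader':((342,177),(335,215))}
for k,(h,e) in t0.items():
    a=at_z("top",h,.03);b=at_z("top",e,.018);yaw=np.arctan2(b[1]-a[1],b[0]-a[0])
    for cs in(("top","side"),("top",),("side",)):
        print(k,cs,np.round(fit('reader' if k=='reader' else 'pestle',ims,a[0],a[1],yaw,cs),4))
zt=[(244,110),(219,240),(197,371)];zs=[(113,189),(166,272),(226,365)]
for a,b in zip(zt,zs):
    a=(np.array(a)+.5)/4-.5+[115,130];b=(np.array(b)+.5)/4-.5+[140,180]
    print('ring',np.round(tri(a,b),4),np.round(at_z('top',a,.12),4),np.round(at_z('side',b,.12),4))
t=ims['top'][...,::-1];s=ims['side'][...,::-1]
a=cv2.resize(t[130:230,360:460],None,fx=5,fy=5,interpolation=cv2.INTER_CUBIC)[:500,:400]
b=cv2.resize(s[125:205,295:375],None,fx=5,fy=5,interpolation=cv2.INTER_CUBIC)
c=np.zeros((500,800,3),np.uint8);c[:,:400]=a;c[:400,400:]=b;cv2.imwrite("pics/z3.png",c)
E
```

```text
p1 ('top', 'side') [5.5960e-01 1.6360e-01 2.9703e+00 3.2725e+02 1.0090e+03]h.py:19: RuntimeWarning: invalid value encountered in divide
  f=im.astype(float);g=(2*f[...,1]-f[...,0]-f[...,2])/f.sum(2);return g
Traceback (most recent call last):
  File "h.py", line 39, in fit
    p0=np.array([x*1e3,y*1e3,yaw*50]);r=minimize(cost,p0,method='Nelder-Mead',options=dict(initial_simplex=p0+np.array([[0,0,0],[10,0,0],[0,10,0],[0,0,10]]),xatol=.05,fatol=.05))
                                        ~~~~~~~~^^^^^^^^^^^^^^^^^^^^^^^^^^^^^^^^^^^^^^^^^^^^^^^^^^^^^^^^^^^^^^^^^^^^^^^^^^^^^^^^^^^^^^^^^^^^^^^^^^^^^^^^^^^^^^^^^^^^^^^^^^^^^^^^^^
  File "h.py", line 38, in cost
    return sum(np.abs(sil(n,kind,p[0]/1e3,p[1]/1e3,p[2]/50,w)-m).sum() for n,(w,m) in T.items())
  File "h.py", line 38, in <genexpr>
    return sum(np.abs(sil(n,kind,p[0]/1e3,p[1]/1e3,p[2]/50,w)-m).sum() for n,(w,m) in T.items())
                      ~~~^^^^^^^^^^^^^^^^^^^^^^^^^^^^^^^^^^^^
  File "h.py", line 25, in sil
    pts=[proj(n,[x+(c*a-s*bb)/1e3,y+(s*a+c*bb)/1e3,z/1e3]) for a in b[0] for bb in b[1] for z in b[2]]
         ~~~~^^^^^^^^^^^^^^^^^^^^^^^^^^^^^^^^^^^^^^^^^^^^^
  File "h.py", line 10, in proj
    m=camera_model(n);f=210/np.tan(np.radians(m['fovy'])/2);P=np.array(m['pose'])
ValueError: time passes only in moves, steps and waits
```

```bash
python3 - <<'E'
from workcell import camera_model
import pickle
pickle.dump({n:camera_model(n) for n in("top","side")},open("cm.pkl","wb"))
s=open('h.py').read()
s=s.replace("import cv2,numpy as np","import cv2,numpy as np,pickle\nCM=pickle.load(open('cm.pkl','rb'))",1).replace("m=camera_model(n)","m=CM[n]").replace("/f.sum(2)","/(f.sum(2)+1)")
s=s.replace("m=(m>.45).astype(np.float32)","m=(m>.5).astype(np.uint8);L=cv2.connectedComponents(m)[1];s0=sil(n,kind,x,y,yaw,w)>.5;m=(L==np.bincount(L[s0&(m>0)]).argmax()).astype(np.float32)")
open('h.py','w').write(s)
E
cat > loc.py <<'E'
from h import *
def locate(t0):
    ims={n:camera(n) for n in("top","side")}
    for k,(h,e) in t0.items():
        a=at_z("top",h,.03);b=at_z("top",e,.018);yaw=np.arctan2(b[1]-a[1],b[0]-a[0])
        for cs in(("top","side"),("top",),("side",)):
            print(k,cs,np.round(fit('reader' if k=='reader' else 'pestle',ims,a[0],a[1],yaw,cs),4))
    return ims
E
python3 - <<'E'
from loc import *
ims=locate({'p1':((223,179),(218,216)),'p2':((266,182),(267,218)),'p3':((303,178),(312,213)),'reader':((342,177),(335,215))})
zt=[(244,110),(219,240),(197,371)];zs=[(113,189),(166,272),(226,365)]
for a,b in zip(zt,zs):
    a=(np.array(a)+.5)/4-.5+[115,130];b=(np.array(b)+.5)/4-.5+[140,180]
    print('ring',np.round(tri(a,b),4),np.round(at_z('top',a,.12),4),np.round(at_z('side',b,.12),4))
t=ims['top'][...,::-1];s=ims['side'][...,::-1]
a=cv2.resize(t[130:230,360:460],None,fx=5,fy=5,interpolation=cv2.INTER_CUBIC)[:500,:400]
b=cv2.resize(s[125:205,295:375],None,fx=5,fy=5,interpolation=cv2.INTER_CUBIC)
c=np.zeros((500,800,3),np.uint8);c[:,:400]=a;c[:400,400:]=b;cv2.imwrite("pics/z3.png",c)
E
```

```text
p1 ('top', 'side') [5.59500e-01 1.63600e-01 2.96910e+00 9.66875e+01 7.49000e+02]
p1 ('top',) [5.59100e-01 1.63800e-01 2.97510e+00 3.40625e+01 3.84000e+02]
p1 ('side',) [5.611e-01 1.635e-01 2.967e+00 6.025e+01 3.650e+02]
p2 ('top', 'side') [ 5.50300e-01  3.19000e-02 -3.16870e+00  7.98125e+01  7.23000e+02]
p2 ('top',) [ 5.5040e-01  3.1900e-02 -3.1687e+00  2.0125e+01  3.6800e+02]
p2 ('side',) [ 5.51500e-01  3.08000e-02 -3.17490e+00  5.61875e+01  3.55000e+02]
p3 ('top', 'side') [ 5.60300e-01 -7.99000e-02 -2.92590e+00  8.96875e+01  7.10000e+02]
p3 ('top',) [ 5.59400e-01 -7.96000e-02 -2.91820e+00  3.18125e+01  3.69000e+02]
p3 ('side',) [ 5.59700e-01 -8.02000e-02 -2.93090e+00  5.55625e+01  3.41000e+02]
reader ('top', 'side') [ 5.5710e-01 -2.0010e-01  2.8733e+00  2.9750e+02  7.2000e+02]
reader ('top',) [ 5.563000e-01 -1.997000e-01  2.871600e+00  1.259375e+02  4.360000e+02]
reader ('side',) [ 5.58300e-01 -1.97600e-01  2.89200e+00  1.73125e+02  2.84000e+02]
ring [0.6126 0.288  0.1155] [0.6113 0.2864 0.12  ] [0.6085 0.2904 0.12  ]
ring [0.5194 0.3057 0.1162] [0.5187 0.3045 0.12  ] [0.5164 0.3076 0.12  ]
ring [0.4269 0.3221 0.1154] [0.4262 0.3203 0.12  ] [0.424  0.3245 0.12  ]
```

View pics/z3.png

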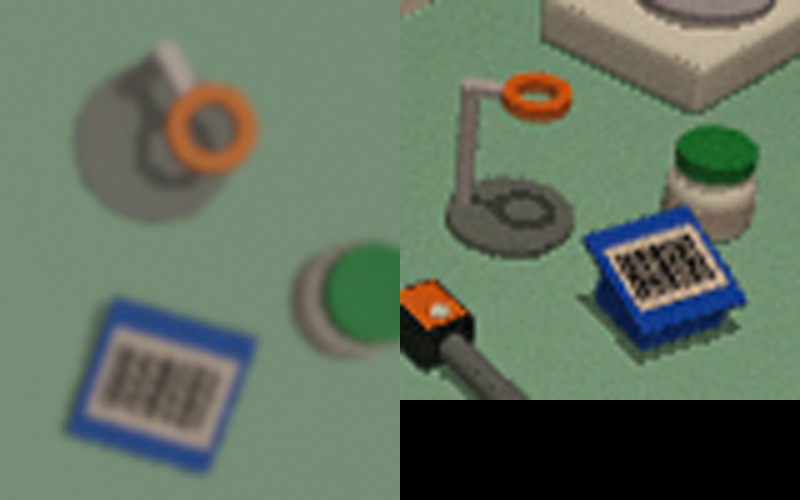

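The stand's orange ring is at (212,130) in the top half and (537,96) in the side half. The barcode label centre is at (165,387) and (667,268). The pestle poses from the two cameras agree within 1–2 mm, so I'll start moving, with a small test turn first to learn which way joint 6 runs.

```bash
cat > plan.py <<'E'
from h import *
def cur():
    o=get_obs();return o,np.array(o['eef_pos'],float),R.from_quat(o['tool_rot'])
def plan(tp,tR,grip,step=45,ang=8,p=None,q=None):
    if p is None: o,p,q=cur()
    tp=np.array(tp,float);rows=[]
    for _ in range(60):
        dp=(tp-p)*1e3;rv=np.degrees((q.inv()*tR).as_rotvec())
        n=max(1,int(np.ceil(max(np.linalg.norm(dp)/step,np.linalg.norm(rv)/ang))))
        d=np.round(q.inv().apply(dp/n));a=np.round(rv/n*2)/2
        if n==1: d=np.round(q.inv().apply(dp),1)
        rows.append([float(v) for v in d]+[float(v) for v in a]+[grip])
        p=p+q.apply(d)/1e3;q=q*R.from_rotvec(np.radians(a))
        if n==1: break
    for i in range(0,len(rows),5): print([[ [int(v) if v==int(v) else v for v in r] for r in rows[i:i+5]]])
    print('end',np.round(p,4));return p,q
def down(xdir):  # tool down, tool x along horizontal angle xdir
    x=np.array([np.cos(xdir),np.sin(xdir),0]);z=np.array([0,0,-1.]);return R.from_matrix(np.c_[x,np.cross(z,x),z])
def horiz(zdir,xs,tilt=0): # tool z along horizontal angle zdir (tilted below by tilt), tool x down (xs=-1) or up (+1)
    h=np.array([np.cos(zdir),np.sin(zdir),0]);u=np.array([0,0,1.])
    z=np.cos(tilt)*h-np.sin(tilt)*u;x=xs*(np.cos(tilt)*u+np.sin(tilt)*h);return R.from_matrix(np.c_[x,np.cross(z,x),z])
E
```

Request:
jog_arm([
  [[0,0,-10,0,0,8,85],[0,0,-10,0,0,8,85]],
])

```text
clock: 1.5
eef_pos: [0.1644, -0.4711, 0.2502]
tool_rot: [1.0, 0.024, -0.001, -0.002]
ft_force: [0.9, -0.5, 0.1]
grip_width: 0.085
```

```bash
python3 - <<'E'
from plan import *
o,p,q=cur();print(np.round(o['joint_pos'],3),np.round(q.as_matrix(),3),p)
for x in(2.97,2.97-np.pi): plan([.5595,.1637,.15],down(x),85)
E
```

```text
[-1.235  0.234  0.046  1.386  0.     1.859] [[ 0.999  0.047 -0.001]
 [ 0.047 -0.999  0.003]
 [-0.001 -0.003 -1.   ]] [ 0.16442723 -0.47106114  0.25022501]
[[[20, -29, 5, 0, 0, -8, 85], [24, -26, 5, 0, 0, -8, 85], [28, -23, 5, 0, 0, -8, 85], [30, -19, 5, 0, 0, -8, 85], [33, -14, 5, 0, 0, -8, 85]]]
[[[34, -9, 5, 0, 0, -8, 85], [35, -5, 5, 0, 0, -8, 85], [36, 0, 5, 0, 0, -8, 85], [35, 5, 5, 0, 0, -8, 85], [34, 10, 5, 0, 0, -8, 85]]]
[[[32, 15, 5, 0, 0, -8, 85], [30, 19, 5, 0, 0, -8, 85], [27, 23, 5, 0, 0, -8, 85], [23, 27, 5, 0, 0, -8, 85], [20, 30, 5, 0, 0, -8, 85]]]
[[[15, 32, 4, 0, 0, -8, 85], [11, 34, 5, 0, 0, -8, 85], [6, 35, 4, 0, 0, -8, 85], [0, 36, 5, 0, 0, -8, 85], [-4, 35, 4, 0, 0, -7.5, 85]]]
[[[-9.4, 35, 4.9, 0, 0, -8, 85]]]
end [0.5595 0.1637 0.15  ]
[[[25, -36, 6, 0, 0, 0.5, 85], [25, -36, 6, 0, 0, 1, 85], [24, -37, 6, 0, 0, 0.5, 85], [24, -37, 6, 0, 0, 1, 85], [23, -37, 6, 0, 0, 0.5, 85]]]
[[[23, -38, 6, 0, 0, 1, 85], [22, -38, 6, 0, 0, 0.5, 85], [22, -38, 6, 0, 0, 1, 85], [21, -39, 6, 0, 0, 0.5, 85], [21, -39, 6, 0, 0, 1, 85]]]
[[[20, -39, 6, 0, 0, 0.5, 85], [20, -39, 6, 0, 0, 1, 85], [19, -40, 6, 0, 0, 0.5, 85], [18, -40, 6, 0, 0, 1, 85], [18, -40, 6, 0, 0, 0.5, 85]]]
[[[17, -40, 6, 0, 0, 1, 85], [16.7, -40.8, 5.9, 0, 0, 0.5, 85]]]
end [0.5595 0.1637 0.15  ]
```

Request:
jog_arm([
  [[20,-29,5,0,0,-8,85],[24,-26,5,0,0,-8,85],[28,-23,5,0,0,-8,85],[30,-19,5,0,0,-8,85],[33,-14,5,0,0,-8,85]],
])

```text
clock: 2.0
eef_pos: [0.2593, -0.32, 0.2263]
tool_rot: [0.929, 0.371, 0.0, 0.002]
ft_force: [0.2, 0.1, 0.4]
grip_width: 0.0848
```

Request:
jog_arm([
  [[34,-9,5,0,0,-8,85],[35,-5,5,0,0,-8,85],[36,0,5,0,0,-8,85],[35,5,5,0,0,-8,85],[34,10,5,0,0,-8,85]],
])

```text
clock: 2.5
eef_pos: [0.3514, -0.1605, 0.201]
tool_rot: [0.736, 0.677, 0.0, 0.004]
ft_force: [0.6, 0.0, 0.1]
grip_width: 0.085
```

Request:
jog_arm([
  [[32,15,5,0,0,-8,85],[30,19,5,0,0,-8,85],[27,23,5,0,0,-8,85],[23,27,5,0,0,-8,85],[20,30,5,0,0,-8,85]],
])

```text
clock: 3.0
eef_pos: [0.4408, 0.0021, 0.1759]
tool_rot: [0.447, 0.895, -0.001, 0.006]
ft_force: [0.3, -0.7, 0.5]
grip_width: 0.0849
```

Request:
jog_arm([
  [[15,32,4,0,0,-8,70],[11,34,5,0,0,-8,70],[6,35,4,0,0,-8,70],[0,36,5,0,0,-8,70],[-4,35,4,0,0,-7.5,70]],
])

```text
clock: 3.5
eef_pos: [0.5252, 0.1679, 0.1529]
tool_rot: [0.103, 0.995, -0.003, 0.006]
ft_force: [0.0, -0.3, 0.8]
grip_width: 0.0701
```

```bash
python3 - <<'E'
from plan import *
o,p,q=cur();print(o['clock'],np.round(o['joint_pos'],3),p,o['grip_width'])
a,b=plan([.5595,.1637,.09],down(2.97),65)
plan([.5595,.1637,.003],down(2.97),65,p=a,q=b)
E
```

```text
3.5 [ 0.315  0.379 -0.01   1.173 -0.011  0.522] [0.52515061 0.16793947 0.15294579] 0.07014613728845633
[[[-17, 2, 32, 0, 0.5, -1, 65], [-17, 0.9, 31.2, -0.5, 0, -1, 65]]]
end [0.5595 0.1637 0.09  ]
[[[0, 0, 44, 0, 0, 0, 65], [0.4, -0.3, 43, 0, 0, 0, 65]]]
end [0.5595 0.1637 0.003 ]
```

Request:
jog_arm([
  [[-17,2,32,0,0.5,-1,65],[-17,1,31,-0.5,0,-1,65]],
])

```text
clock: 3.7
eef_pos: [0.5646, 0.1712, 0.0931]
tool_rot: [0.079, 0.997, 0.004, 0.007]
ft_force: [-0.6, -0.3, -0.6]
grip_width: 0.0651
```

Request:
jog_arm([
  [[0,0,22,0,0,0,65],[0,0,22,0,0,0,65]],
])

```text
clock: 3.9
eef_pos: [0.5676, 0.1723, 0.0461]
tool_rot: [0.079, 0.997, 0.005, 0.008]
ft_force: [-0.3, -0.4, -0.2]
grip_width: 0.0647
```

```bash
python3 - <<'E'
from plan import *
o,p,q=cur();print(o['clock'],np.round(o['joint_pos'],3),p,o['grip_width'])
plan([.5595,.1637,.003],down(2.97),65)
im=camera("side");pp=proj("side",p);u,v=pp.astype(int);print(pp)
cv2.imwrite("pics/s1.png",cv2.resize(im[v-60:v+60,u-75:u+75,::-1],None,fx=4,fy=4))
E
```

```text
3.9 [ 0.293  0.546 -0.044  0.962  0.003  0.451] [0.567567   0.17227686 0.04607901] 0.06472046716589253
[[[7.3, -10.2, 42.9, 0.5, 1, 1, 65]]]
end [0.5595 0.1637 0.003 ]
[213.76855679 232.69534398]
```

View pics/s1.png

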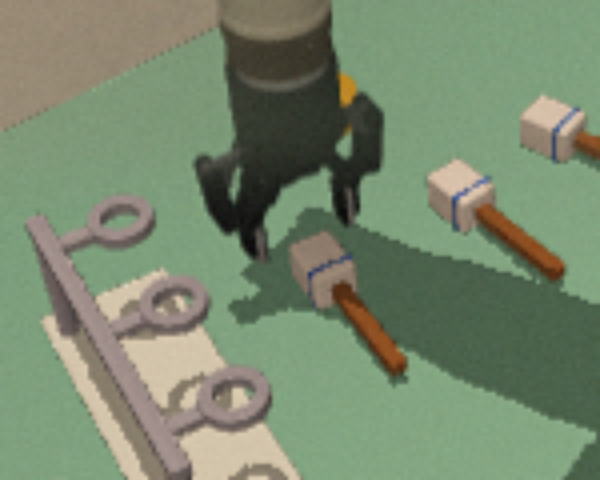

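The picture shows the open fingers above the first head, with the tips at about (255,255) and (345,215) in the crop. The pestle is where it was. I'll correct the tool laterally and descend.

Request:
jog_arm([
  [[7,-9,10,0.5,1,1,65],[0,0,0,0,0,0,65]],
])

```text
clock: 4.15
eef_pos: [0.5547, 0.1627, 0.03]
tool_rot: [0.088, 0.996, -0.001, -0.007]
ft_force: [0.4, 0.4, 0.8]
grip_width: 0.0652
```

```bash
python3 - <<'E'
from plan import *
plan([.5595,.1637,.003],down(2.97),65,step=16)
E
```

```text
[[[-2, 1, 13, 0, -0.5, 0, 65], [-2.8, 0.9, 13.9, 0, -0.5, -0.5, 65]]]
end [0.5595 0.1637 0.003 ]
```

Request:
jog_arm([
  [[-2,1,12,0,-0.5,0,65],[-1,0,12,0,0,0,65],[0,0,0,0,0,0,65]],
])

```text
clock: 4.45
eef_pos: [0.5596, 0.1631, 0.0084]
tool_rot: [0.089, 0.996, -0.001, -0.0]
ft_force: [-0.7, -0.1, 0.7]
grip_width: 0.065
```

Request:
jog_arm([
  [[0,0,0,0,0,0,20],[0,0,0,0,0,0,20],[0,0,0,0,0,0,20],[0,0,0,0,0,0,20],[0,0,0,0,0,0,20]],
])

```text
clock: 4.95
eef_pos: [0.5613, 0.1633, 0.0113]
tool_rot: [0.089, 0.996, -0.0, 0.002]
ft_force: [-0.9, 0.4, -1.8]
grip_width: 0.0351
```

```bash
python3 - <<'E'
from plan import *
o,p,q=cur();print(np.round(o['joint_pos'],3),p,o['grip_width'],o['ft_force'])
P=R.from_euler('z',2.969);
sh=np.array([.5595,.1636,.018])+P.apply([.024,0,0])
print('shoulder in tool mm',q.inv().apply(sh-p)*1e3,'handle dir in tool',q.inv().apply(P.apply([1,0,0])))
E
```

```text
[ 0.284  0.582 -0.087  0.899 -0.001  0.462] [0.56125948 0.1633351  0.01126297] 0.035060731724168834 [-0.85498276  0.37792889 -1.76015785]
shoulder in tool mm [25.75577002 -0.18918251 -6.82216537] handle dir in tool [ 0.99997769 -0.00580557 -0.00330347]
```

Request:
jog_arm([
  [[0,0,0,0,0,0,50],[0,0,0,0,0,0,50],[1,0,8,0,0,0,50],[0,0,2,0,0,0,50]],
])

```text
clock: 5.35
eef_pos: [0.5609, 0.1639, 0.0014]
tool_rot: [0.089, 0.996, 0.0, 0.002]
ft_force: [-0.2, -0.3, -0.4]
grip_width: 0.0499
```

Request:
jog_arm([
  [[0,0,0,0,0,0,20],[0,0,0,0,0,0,20],[0,0,0,0,0,0,20],[0,0,0,0,0,0,20]],
])

```text
clock: 5.75
eef_pos: [0.5609, 0.1638, 0.0009]
tool_rot: [0.089, 0.996, 0.0, 0.002]
ft_force: [-0.8, 0.1, 0.3]
grip_width: 0.0355
```

```bash
cat > gr.py <<'E'
from plan import *
def grasped(x,y,yaw,sh=.024):
    o,p,q=cur();print(np.round(o['joint_pos'],3),p,o['grip_width'],o['ft_force'])
    P=R.from_euler('z',yaw);s=np.array([x,y,.018])+P.apply([sh,0,0])
    print('shoulder in tool mm',q.inv().apply(s-p)*1e3,'handle dir in tool',q.inv().apply(P.apply([1,0,0])))
E
python3 -c "
from gr import *
grasped(.5595,.1636,2.969)
o,p,q=cur();plan(p+[0,0,.25],horiz(np.radians(79.5),-1),20)"
```

```text
[ 0.285  0.594 -0.098  0.874 -0.001  0.463] [0.56088358 0.1637591  0.00094095] 0.035456294338047936 [-0.75612095  0.09573086  0.31813406]
shoulder in tool mm [ 25.25425716  -0.52447194 -17.17591183] handle dir in tool [ 0.99997315 -0.00569895 -0.00460721]
[[[0, 0, -17, -4.5, -4.5, -4.5, 20], [-1, 1, -17, -4.5, -4.5, -4.5, 20], [-3, 2, -15, -4.5, -4.5, -4.5, 20], [-4, 3, -15, -4.5, -4.5, -4.5, 20], [-5, 4, -14, -4.5, -4.5, -4, 20]]]
[[[-7, 5, -13, -4.5, -4, -4.5, 20], [-8, 5, -12, -4, -4, -4.5, 20], [-9, 5, -11, -4, -4.5, -4, 20], [-10, 5, -10, -4.5, -4.5, -4, 20], [-12, 5, -9, -4.5, -4, -4.5, 20]]]
[[[-13, 5, -8, -4, -4, -4.5, 20], [-13, 4, -6, -4, -4.5, -4, 20], [-14, 4, -5, -4.5, -4.5, -4.5, 20], [-15, 3, -4, -4, -4, -4, 20], [-15, 2, -2, -4.5, -4.5, -4.5, 20]]]
[[[-15.2, 0.3, -1.5, -4, -4, -4, 20]]]
end [0.5609 0.1637 0.251 ]
```

Request:
jog_arm([
  [[0,0,-30,0,0,0,20],[0,0,-45,0,0,0,20],[0,0,-45,0,0,0,20],[0,0,-45,0,0,0,20],[0,0,-30,0,0,0,20]],
])

```text
clock: 6.25
eef_pos: [0.5538, 0.1621, 0.1926]
tool_rot: [0.089, 0.996, -0.004, -0.008]
ft_force: [0.8, -0.1, -1.5]
grip_width: 0.0356
```

```bash
cat > rk.py <<'E'
from gr import *
RK=np.radians(79.5);RINGS=[np.array([.612,.287,.12]),np.array([.5182,.3055,.12]),np.array([.4255,.322,.12])]
def tgt(ring,sh,up,back=0,zd=RK,Rt=None):
    Rt=Rt or horiz(zd,-1);return np.array(ring)-Rt.apply(np.array(sh)/1e3)+[0,0,up]-back*np.array([np.cos(zd),np.sin(zd),0]),Rt
E
python3 -c "
from rk import *
o,p,q=cur();print(p,o['grip_width'],np.round(o['joint_pos'],2))
t,Rt=tgt(RINGS[1],[25.3,-.5,-17.2],.13,.1);print(t);plan(t,Rt,20)"
```

```text
[0.5537831  0.16213998 0.19260143] 0.03556530392862158 [ 0.29  0.43  0.17  1.33 -0.    0.46]
[0.50261927 0.22417761 0.2753    ]
[[[4, 3, -5, -4.5, -4.5, -4.5, 20], [3, 4, -5, -4.5, -4.5, -4.5, 20], [3, 5, -5, -4.5, -4.5, -4.5, 20], [2, 5, -5, -4.5, -4.5, -4.5, 20], [1, 6, -5, -4, -4.5, -4.5, 20]]]
[[[0, 6, -4, -4.5, -4.5, -4.5, 20], [-1, 6, -4, -4, -4.5, -4.5, 20], [-1, 6, -3, -4.5, -4.5, -4, 20], [-2, 6, -2, -4, -4.5, -4, 20], [-3, 6, -2, -4.5, -4.5, -4.5, 20]]]
[[[-3, 6, -1, -4.5, -4.5, -4, 20], [-4, 6, 0, -4, -4, -4.5, 20], [-4, 6, 0, -4.5, -4.5, -4, 20], [-5, 6, 1, -4, -4, -4.5, 20], [-5, 5, 2, -4.5, -4.5, -4, 20]]]
[[[-5, 4.4, 2.5, -4, -4, -4.5, 20]]]
end [0.5026 0.2242 0.2753]
```

Request:
jog_arm([
  [[4,3,-5,-4.5,-4.5,-4.5,20],[3,4,-5,-4.5,-4.5,-4.5,20],[3,5,-5,-4.5,-4.5,-4.5,20],[2,5,-5,-4.5,-4.5,-4.5,20],[1,6,-5,-4,-4.5,-4.5,20]],
])

```text
clock: 6.75
eef_pos: [0.5409, 0.1859, 0.2256]
tool_rot: [-0.116, 0.954, 0.175, 0.213]
ft_force: [0.1, -0.4, -1.9]
grip_width: 0.0352
```

Request:
jog_arm([
  [[0,6,-4,-4.5,-4.5,-4.5,20],[-1,6,-4,-4,-4.5,-4.5,20],[-1,6,-3,-4.5,-4.5,-4,20],[-2,6,-2,-4,-4.5,-4,20],[-3,6,-2,-4.5,-4.5,-4.5,20]],
])

```text
clock: 7.25
eef_pos: [0.518, 0.204, 0.2517]
tool_rot: [-0.299, 0.801, 0.328, 0.402]
ft_force: [1.2, -0.6, -0.9]
grip_width: 0.0356
```

```bash
python3 -c "
from rk import *
o,p,q=cur();print(p,o['grip_width'],np.round(o['joint_pos'],2))
t,Rt=tgt(RINGS[1],[25.3,-.5,-17.2],.13,.1);print(t);plan(t,Rt,20)"
```

```text
[0.51796503 0.20399761 0.25166267] 0.035635931412199916 [-0.07  0.06 -0.7   0.11  0.92 -0.43]
[0.50261927 0.22417761 0.2753    ]
[[[-3, 5, 0, -4, -4, -4, 20], [-3, 5, 0, -4, -4, -4, 20], [-3, 5, 1, -4, -4, -3.5, 20], [-4, 4, 1, -4, -4, -4, 20], [-4, 4, 2, -4, -4, -3.5, 20]]]
[[[-3.7, 3.5, 1.9, -4, -4, -4, 20]]]
end [0.5026 0.2242 0.2753]
```

```bash
python3 -c "
from rk import *
t,Rt=tgt(RINGS[1],[25.3,-.5,-17.2],.125,.0);print(t);plan(t,Rt,20)"
```

```text
[0.52084282 0.3225031  0.2703    ]
[[[-7, 13, 14, -4, -4, -4, 20], [-7, 11, 15, -4, -4, -4, 20], [-6, 9, 16, -4, -4, -3.5, 20], [-6, 8, 18, -4, -4, -4, 20], [-5, 6, 18, -4, -4, -3.5, 20]]]
[[[-4.4, 4.5, 19.2, -4, -4, -4, 20]]]
end [0.5209 0.3224 0.2703]
```

Request:
jog_arm([
  [[-10,13,14,-4,-4,-4,20],[-8,11,15,-4,-4,-4,20],[-6,9,16,-4,-4,-3.5,20],[-6,8,18,-4,-4,-4,20],[-5,6,18,-4,-4,-3.5,20]],
])

```text
clock: 7.75
eef_pos: [0.5222, 0.2929, 0.2688]
tool_rot: [-0.419, 0.61, 0.429, 0.518]
ft_force: [1.7, 0.3, -2.0]
grip_width: 0.0352
```

Request:
jog_arm([
  [[-4,5,15,-4,-4,-4,20],[0,0,0,0,0,0,20]],
])

```text
clock: 7.95
eef_pos: [0.5243, 0.3037, 0.2685]
tool_rot: [-0.432, 0.58, 0.441, 0.531]
ft_force: [-0.8, -0.3, -2.7]
grip_width: 0.0351
```

```bash
python3 -c "
from rk import *
o,p,q=cur();print(p,o['grip_width'],np.round(o['joint_pos'],2));print(np.round(q.as_matrix(),3))
t,Rt=tgt(RINGS[1],[25.3,-.5,-17.2],.12,.0);print(t);plan(t,Rt,20)"
```

```text
[0.52425877 0.30366414 0.26845593] 0.03511901101529884 [ 0.02  0.5  -0.79 -1.11  1.31 -0.12]
[[-0.063 -0.97   0.235]
 [-0.032  0.238  0.971]
 [-0.998  0.053 -0.046]]
[0.52084282 0.3225031  0.2653    ]
[[[2.8, 7.6, 17.6, -3, -2.5, -3, 20]]]
end [0.5209 0.3225 0.2653]
```

Request:
jog_arm([
  [[3,7,16,-3,0,-3,20],[0,0,0,0,0,0,20]],
])

```text
clock: 8.15
eef_pos: [0.5207, 0.3207, 0.2626]
tool_rot: [-0.459, 0.56, 0.443, 0.529]
ft_force: [0.7, 0.5, -1.9]
grip_width: 0.0353
```

```bash
cat > fx.py <<'E'
from rk import *
# predicted shoulder & handle end vs ring in images
def show(name,ring,sh):
    o,p,q=cur();print(p,o['grip_width'],np.round(o['joint_pos'],2))
    s=p+q.apply(np.array(sh)/1e3);h=q.apply([1,0,0]);e=s+.095*h
    print('shoulder',s,'handle dir',np.round(h,3),'end',e)
    ims=[]
    for n in("top","side"):
        im=camera(n)[...,::-1].copy();c=proj(n,ring).astype(int);w=im[c[1]-60:c[1]+40,c[0]-50:c[0]+50]
        big=cv2.resize(w,None,fx=4,fy=4,interpolation=cv2.INTER_CUBIC)
        for P,col in((s,(0,0,255)),(e,(255,0,0)),(ring,(0,255,255))):
            u=(proj(n,P)-[c[0]-50,c[1]-60]+.5)*4;cv2.drawMarker(big,tuple(int(v) for v in u),col,cv2.MARKER_CROSS,10,1)
        ims.append(big)
    cv2.imwrite(f"pics/{name}.png",np.hstack(ims))
E
python3 -c "
from fx import *
sh=[25.3,-.5,-17.2];show('i1',RINGS[1],sh)
t,Rt=tgt(RINGS[1],sh,.12,.0,np.radians(77));plan(t,Rt,20)"
```

```text
[0.52069454 0.3206612  0.26257973] 0.035346915870800695 [ 0.05  0.52 -0.76 -1.07  1.33 -0.19]
shoulder [0.5175214  0.30253853 0.23813223] handle dir [-0.019 -0.045 -0.999] end [0.51567103 0.29823794 0.14324767]
[[[-2, -0.7, 2.6, 2.5, -2.5, -0.5, 20]]]
end [0.5216 0.3224 0.2653]
```

View pics/i1.png

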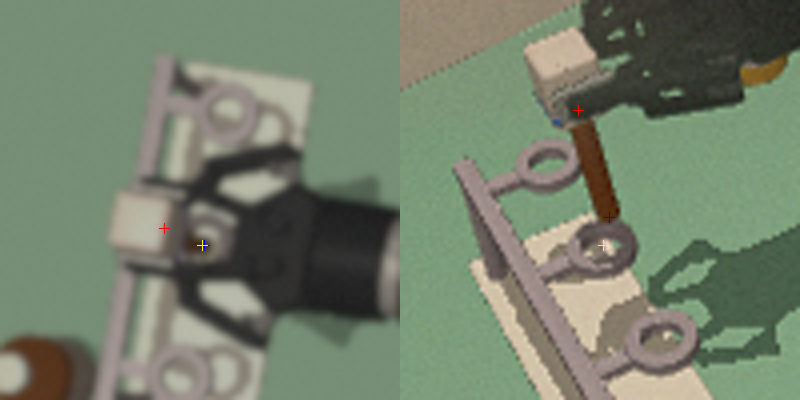

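The side view puts the predicted handle end, (608,217), right on the real one, just above the middle ring. I'll straighten the pestle and lower it.

Request:
jog_arm([
  [[0,0,2,2.5,-2.5,0,20],[8,0,0,0,0,0,20]],
])

```text
clock: 8.45
eef_pos: [0.5219, 0.3203, 0.2569]
tool_rot: [-0.443, 0.559, 0.44, 0.546]
ft_force: [0.2, 0.3, -2.4]
grip_width: 0.0353
```

```bash
cat > st.py <<'E'
from rk import *
def st(ring,sh,up,zd=np.radians(77),grip=20,step=30):
    o,p,q=cur();s=p+q.apply(np.array(sh)/1e3);h=q.apply([1,0,0])
    print('err sh',np.round((s-ring)*1e3,1),'end',np.round((s+.095*h-ring)*1e3,1),'w',round(o['grip_width'],4),'j',np.round(o['joint_pos'],2),np.round(o['ft_force'],1))
    t,Rt=tgt(ring,sh,up,0,zd);plan(t,Rt,grip,step=step)
E
python3 -c "
from st import *
st(RINGS[1],[25.3,-.5,-17.2],.06)"
```

```text
err sh [ 1.000e-01 -2.500e+00  1.119e+02] end [-1.1 -4.  16.9] w 0.0353 j [ 0.05  0.59 -0.8  -1.32  1.29 -0.05] [ 0.2  0.3 -2.4]
[[[26, 0, 1, 0, -0.5, 0, 20], [25.6, 0.3, 1.7, 0, -0.5, -0.5, 20]]]
end [0.5216 0.3224 0.2053]
```

Request:
jog_arm([
  [[5,0,3,0,-1,0,20],[15,0,0,0,0,0,20],[15,0,0,0,0,0,20]],
])

```text
clock: 8.75
eef_pos: [0.5229, 0.3216, 0.2221]
tool_rot: [-0.438, 0.556, 0.443, 0.55]
ft_force: [0.2, 0.1, -1.9]
grip_width: 0.0352
```

```bash
python3 -c "
from st import *
st(RINGS[1],[25.3,-.5,-17.2],.03)"
```

```text
err sh [ 1.1 -0.8 76.8] end [  0.2  -0.8 -18.2] w 0.0352 j [ 0.06  0.71 -0.8  -1.5   1.29  0.  ] [ 0.2  0.1 -1.9]
[[[23, 1, 0, 0, 0, -0.5, 20], [23.8, 0.2, 0.6, 0, 0, 0, 20]]]
end [0.5216 0.3224 0.1753]
```

In the ring without contact. I'll carry on down.

Request:
jog_arm([
  [[20,1,0,0,0,0,20],[20,0,0,0,0,0,20],[15,0,0,0,0,0,20]],
])

```text
clock: 9.05
eef_pos: [0.5228, 0.3201, 0.1653]
tool_rot: [-0.438, 0.558, 0.442, 0.55]
ft_force: [0.3, -0.1, -1.1]
grip_width: 0.0356
```

```bash
python3 -c "
from st import *
st(RINGS[1],[25.3,-.5,-17.2],.0)"
```

```text
err sh [ 0.9 -2.3 20.1] end [ -0.3  -2.6 -74.9] w 0.0356 j [ 0.05  0.87 -0.78 -1.63  1.29 -0.01] [ 0.3 -0.1 -1.1]
[[[20, 1.5, 2.1, 0, -0.5, -0.5, 20]]]
end [0.5216 0.3224 0.1453]
```

Request:
jog_arm([
  [[8,0,2,0,0,0,20],[5,0,0,0,0,0,20],[3,0,0,0,0,0,20],[0,0,0,0,0,0,20]],
])

```text
clock: 9.45
eef_pos: [0.5243, 0.3209, 0.1471]
tool_rot: [-0.437, 0.56, 0.442, 0.548]
ft_force: [0.4, 0.2, -1.9]
grip_width: 0.035
```

```bash
python3 -c "
from st import *
st(RINGS[1],[25.3,-.5,-17.2],.0)"
```

```text
err sh [ 2.2 -1.6  1.9] end [  0.6  -2.  -93.1] w 0.035 j [ 0.06  0.91 -0.77 -1.65  1.29 -0.01] [ 0.4  0.2 -1.9]
[[[1.8, 3, 0.8, 0, -0.5, -1, 20]]]
end [0.5215 0.3224 0.1453]
```

Request:
jog_arm([
  [[2,1,1,0,0,0,20],[2,0,0,0,0,0,20],[1,0,0,0,0,0,20]],
])

```text
clock: 9.75
eef_pos: [0.5238, 0.3222, 0.1436]
tool_rot: [-0.438, 0.559, 0.441, 0.549]
ft_force: [-0.5, -1.1, 1.8]
grip_width: 0.0353
```

Request:
jog_arm([
  [[0,0,0,0,0,0,60],[0,0,0,0,0,0,60],[0,0,0,0,0,0,60],[0,0,0,0,0,0,60]],
])

```text
clock: 10.15
eef_pos: [0.5241, 0.3223, 0.1448]
tool_rot: [-0.438, 0.558, 0.441, 0.55]
ft_force: [0.5, 1.0, 0.1]
grip_width: 0.0599
```

Request:
jog_arm([
  [[0,0,-20,0,0,0,60],[0,0,-30,0,0,0,60],[-10,0,-20,0,0,0,60],[-30,0,0,0,0,0,60],[-40,0,0,0,0,0,60]],
])

```text
clock: 10.65
eef_pos: [0.5087, 0.2524, 0.2223]
tool_rot: [-0.436, 0.56, 0.443, 0.548]
ft_force: [0.7, 0.4, 0.0]
grip_width: 0.0598
```

```bash
cat > pk.py <<'E'
from rk import *
import sys
def look(kind,x,y,yaw):
    ims={n:camera(n) for n in("top","side")}
    for cs in(("top","side"),("top",),("side",)):
        try: print(kind,cs,np.round(fit(kind,ims,x,y,yaw,cs),4))
        except Exception as e: print(cs,e)
    return ims
E
python3 -c "
from pk import *
o,p,q=cur();print(o['clock'],p,np.round(o['joint_pos'],2),o['grip_width'])
ims=look('pestle',.5503,.0319,-3.1687)
look('pestle',.5603,-.0799,-2.926)
s=ims['side'][170:300,130:290,::-1];t=ims['top'][110:240,120:280,::-1]
cv2.imwrite('pics/c1.png',cv2.resize(np.hstack([t,s]),None,fx=2.5,fy=2.5,interpolation=cv2.INTER_CUBIC))"
```

```text
10.65 [0.50874261 0.2524113  0.2223438 ] [-0.1   0.69 -0.83 -1.47  1.44 -0.04] 0.05984911892247554
pestle ('top', 'side') [ 5.504000e-01  3.200000e-02 -3.173000e+00  9.275625e+02  1.576000e+03]
pestle ('top',) [ 5.50200e-01  3.20000e-02 -3.17890e+00  8.67875e+02  1.22000e+03]
pestle ('side',) [ 5.5230e-01  3.1100e-02 -3.1775e+00  5.6250e+01  3.5600e+02]
pestle ('top', 'side') [ 5.59100e-01 -8.00000e-02 -2.94020e+00  2.09825e+03  2.73400e+03]
pestle ('top',) [ 5.5900e-01 -8.0000e-02 -2.9371e+00  8.8800e+02  1.2320e+03]
pestle ('side',) [ 5.618000e-01 -7.990000e-02 -2.928900e+00  1.206125e+03  1.502000e+03]
```

View pics/c1.png

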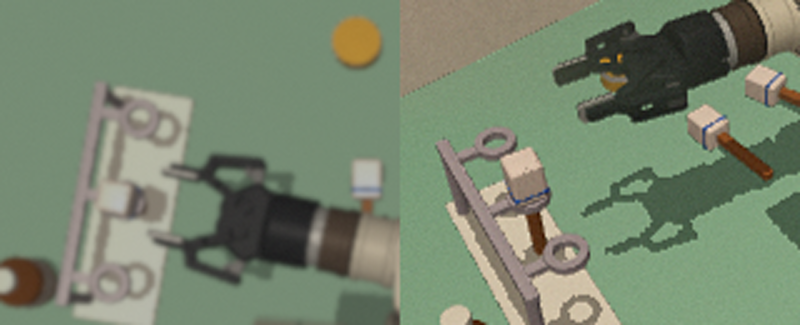

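Pestle 1 sits home on the middle ring: the head is at (525,175) in the side half with its handle below. Pestle 2 hasn't moved, so it's next.

```bash
python3 -c "
from pk import *
a,b=plan([.551,.032,.2],down(3.113),60)"
```

```text
[[[2, -6, -14, 4, 5, 4, 60], [2, -7, -13, 4, 5, 4, 60], [3, -8, -12, 4, 5, 4, 60], [3, -9, -11, 4, 5, 4, 60], [4, -10, -10, 4, 5, 4, 60]]]
[[[4, -11, -9, 4, 5, 4, 60], [4, -12, -8, 4, 5, 4, 60], [3, -13, -7, 4, 5, 4, 60], [3, -14, -6, 4, 5, 4, 60], [3, -14, -5, 4, 5, 4, 60]]]
[[[2, -15, -3, 4, 5, 4, 60], [1, -15, -2, 4, 4.5, 4.5, 60], [0, -15, -1, 4, 5, 4, 60], [-1, -16, -1, 4, 4.5, 4.5, 60], [-2.4, -15, 0.7, 4, 5, 4, 60]]]
end [0.551 0.032 0.2  ]
```

Request:
jog_arm([
  [[2,-6,-14,4,5,4,60],[2,-7,-13,4,5,4,60],[3,-8,-12,4,5,4,60],[3,-9,-11,4,5,4,60],[4,-10,-10,4,5,4,60]],
])

```text
clock: 11.35
eef_pos: [0.5349, 0.2152, 0.2111]
tool_rot: [-0.367, 0.7, 0.385, 0.476]
ft_force: [0.3, 1.1, 0.3]
grip_width: 0.0599
```

Request:
jog_arm([
  [[4,-11,-9,4,5,4,60],[4,-12,-8,4,5,4,60],[3,-13,-7,4,5,4,60],[3,-14,-6,4,5,4,60],[3,-14,-5,4,5,4,60]],
])

```text
clock: 11.85
eef_pos: [0.5553, 0.1428, 0.1835]
tool_rot: [-0.219, 0.903, 0.242, 0.281]
ft_force: [0.5, 0.2, -1.1]
grip_width: 0.0597
```

Request:
jog_arm([
  [[2,-15,-3,4,5,4,60],[1,-15,-2,4,4.5,4.5,60],[0,-15,-1,4,5,4,60],[-1,-16,-1,4,4.5,4.5,60],[-2,-15,1,4,5,4,60]],
])

```text
clock: 12.35
eef_pos: [0.5777, 0.0697, 0.1596]
tool_rot: [-0.039, 0.995, 0.072, 0.061]
ft_force: [0.5, -0.8, 0.7]
grip_width: 0.0603
```

```bash
python3 -c "
from pk import *
o,p,q=cur();print(o['clock'],p,np.round(o['joint_pos'],2),o['grip_width'])
a,b=plan([.551,.032,.06],down(3.113),60)"
```

```text
12.35 [0.57773396 0.06966489 0.15963655] [ 0.05  0.35 -0.06  1.04  0.14 -0.03] 0.06028811164881282
[[[14, -16, 30, 3, 2.5, 2, 60], [12, -15, 31, 2.5, 2, 2, 60], [10.3, -14.4, 32, 3, 2.5, 2, 60]]]
end [0.551 0.032 0.06 ]
```

Request:
jog_arm([
  [[14,-16,20,3,2.5,2,60],[12,-15,25,2.5,2,2,60],[10,-14,25,3,2.5,2,60],[0,0,0,0,0,0,60]],
])

```text
clock: 12.75
eef_pos: [0.5515, 0.0303, 0.0737]
tool_rot: [0.013, 1.0, -0.005, -0.007]
ft_force: [-0.1, 0.1, -0.6]
grip_width: 0.0606
```

```bash
python3 -c "
from pk import *
a,b=plan([.551,.032,.002],down(3.113),60,step=25)"
```

```text
[[[0, 1, 24, 0, -0.5, 0, 60], [0, 1, 24, -0.5, 0, 0, 60], [-0.1, 0.2, 23.6, 0, -0.5, 0, 60]]]
end [0.551 0.032 0.002]
```

Request:
jog_arm([
  [[0,1,20,0,-0.5,0,60],[0,0,0,0,0,0,60]],
])

```text
clock: 12.95
eef_pos: [0.5509, 0.0322, 0.0508]
tool_rot: [0.012, 1.0, -0.004, -0.004]
ft_force: [-0.6, -0.2, -0.7]
grip_width: 0.0602
```

```bash
python3 -c "
from pk import *
look('pestle',.5503,.0319,3.113)
a,b=plan([.551,.032,.002],down(3.113),60,step=25)"
```

```text
pestle ('top', 'side') [5.54000e-01 3.08000e-02 3.10700e+00 4.34125e+02 3.87000e+02]
pestle ('top',) [ 0.5281 -0.0448  4.8686  1.      1.    ]
pestle ('side',) [5.5360e-01 3.1300e-02 3.1071e+00 7.1375e+01 3.8600e+02]
[[[1, 0, 17, 0, 0, 0, 60], [1, 0, 18, 0, 0, 0, 60], [1, 0.2, 17.3, -0.5, 0, 0, 60]]]
end [0.551 0.032 0.002]
```

Still in place. I'll descend and grip.

Request:
jog_arm([
  [[1,0,17,0,0,0,60],[1,0,17,0,0,0,60],[0,0,10,0,0,0,60],[0,0,1,0,0,0,60]],
])

```text
clock: 13.45
eef_pos: [0.559, 0.0325, 0.0156]
tool_rot: [0.012, 1.0, -0.003, 0.007]
ft_force: [-0.7, 0.6, 0.6]
grip_width: 0.0601
```

Request:
jog_arm([
  [[0,0,0,0,0,0,20],[0,0,0,0,0,0,20],[0,0,0,0,0,0,20],[0,0,0,0,0,0,20]],
])

```text
clock: 13.85
eef_pos: [0.5615, 0.0324, 0.0192]
tool_rot: [0.012, 1.0, -0.002, 0.01]
ft_force: [-0.5, -0.4, -2.2]
grip_width: 0.0348
```

```bash
python3 -c "
from gr import *
grasped(.5503,.0319,3.111)"
```

```text
[ 0.061  0.527 -0.164  0.862 -0.006  0.085] [0.56154069 0.03242264 0.01922038] 0.03476420492502897 [-0.47178964 -0.36625272 -2.23780924]
shoulder in tool mm [35.24137951 -0.6317941   0.54296265] handle dir in tool [ 0.99979189  0.00649373 -0.01933917]
```

Request:
jog_arm([
  [[0,0,0,0,0,0,55],[0,0,0,0,0,0,55],[5,0,8,0,-0.5,0,55],[5,0,8,0,-0.5,0,55],[0,0,0,0,0,0,55]],
])

```text
clock: 14.35
eef_pos: [0.5533, 0.0329, 0.004]
tool_rot: [0.012, 1.0, -0.002, 0.02]
ft_force: [-0.1, -0.5, -0.3]
grip_width: 0.0546
```

```bash
python3 -c "
from gr import *
grasped(.5503,.0319,3.111)"
```

```text
[ 0.064  0.521 -0.226  0.784 -0.007  0.087] [0.55332787 0.03293834 0.00397372] 0.05464219954951118 [-0.0986804  -0.53327248 -0.26339973]
shoulder in tool mm [ 26.4090697   -1.00482923 -15.10890678] handle dir in tool [ 0.99914933  0.00669314 -0.04069185]
```

Request:
jog_arm([
  [[2,0,2,0,2,0,55],[0,0,0,0,0,0,20],[0,0,0,0,0,0,20],[0,0,0,0,0,0,20],[0,0,0,0,0,0,20]],
])

```text
clock: 14.85
eef_pos: [0.5525, 0.0331, 0.0031]
tool_rot: [0.012, 1.0, -0.002, 0.004]
ft_force: [-0.1, -0.0, -2.0]
grip_width: 0.0352
```

```bash
python3 -c "
from gr import *
grasped(.5503,.0319,3.111)"
```

```text
[ 0.062  0.541 -0.191  0.832 -0.004  0.086] [0.55254251 0.03314474 0.00307305] 0.035209925772519246 [-0.0520351  -0.04507696 -1.9762738 ]
shoulder in tool mm [ 26.1007601   -1.18698573 -15.11607833] handle dir in tool [ 0.99994896  0.00686216 -0.00741603]
```

Request:
jog_arm([
  [[0,0,-30,0,0,0,20],[0,0,-45,0,0,0,20],[0,0,-45,0,0,0,20],[0,0,-45,0,0,0,20],[0,0,-45,0,0,0,20]],
])

```text
clock: 15.35
eef_pos: [0.5437, 0.0336, 0.2095]
tool_rot: [0.012, 1.0, -0.003, -0.008]
ft_force: [0.7, -0.4, -2.2]
grip_width: 0.0355
```

```bash
python3 -c "
from st import *
st(RINGS[0],[26.1,-.3,-15.1],.13,np.radians(75),step=45)"
```

```text
err sh [ -94.2 -253.   105. ] end [-189.1 -250.8  106.5] w 0.0355 j [ 0.06  0.35  0.1   1.34 -0.    0.09] [ 0.7 -0.4 -2.2]
[[[-4, 18, -5, -4, -5, -4, 20], [-6, 18, -3, -4, -5, -4, 20], [-7, 18, -1, -4, -5, -4, 20], [-9, 17, 1, -4, -5, -4, 20], [-9, 16, 3, -4, -5, -4, 20]]]
[[[-10, 15, 5, -4, -5, -4, 20], [-11, 14, 7, -4, -5, -4, 20], [-11, 13, 8, -4, -5, -4, 20], [-11, 11, 10, -4, -5, -4, 20], [-11, 10, 12, -4, -5, -4, 20]]]
[[[-10, 8, 14, -4, -5, -4, 20], [-10, 7, 15, -3.5, -5, -4, 20], [-9, 5, 16, -4, -5, -4, 20], [-8, 3, 17, -3.5, -5.5, -4, 20], [-5.4, 1.2, 18.6, -4, -5, -4.5, 20]]]
end [0.6156 0.3017 0.2761]
```

Request:
jog_arm([
  [[-4,18,-8,-4,-5,-4,20],[-6,18,-6,-4,-5,-4,20],[-7,18,-4,-4,-5,-4,20],[-9,17,-2,-4,-5,-4,20],[-9,16,0,-4,-5,-4,20]],
])

```text
clock: 15.85
eef_pos: [0.5696, 0.1251, 0.2593]
tool_rot: [-0.168, 0.944, 0.172, 0.224]
ft_force: [0.1, -0.3, -2.5]
grip_width: 0.0352
```

Request:
jog_arm([
  [[-10,15,5,-4,-5,-4,20],[-11,14,7,-4,-5,-4,20],[-11,13,8,-4,-5,-4,20],[-11,11,10,-4,-5,-4,20],[-11,10,12,-4,-5,-4,20]],
])

```text
clock: 16.35
eef_pos: [0.5864, 0.2156, 0.2864]
tool_rot: [-0.329, 0.78, 0.325, 0.422]
ft_force: [0.7, -0.3, -2.6]
grip_width: 0.0351
```

```bash
python3 -c "
from st import *
st(RINGS[0],[26.1,-.3,-15.1],.13,np.radians(75),step=45)"
```

```text
err sh [-43.2 -89.6 150.1] end [ -83.8 -112.3   67.3] w 0.0351 j [-0.05  0.14 -0.53  0.15  0.94 -0.45] [ 0.7 -0.3 -2.6]
[[[-5, 5, 17, -3.5, -4.5, -3.5, 20], [-4, 3, 18, -3.5, -5, -3.5, 20], [-2, 2, 18, -3.5, -4.5, -3.5, 20], [-1, 1, 18, -3.5, -5, -3.5, 20], [0.6, 0.5, 18.1, -3.5, -4.5, -3.5, 20]]]
end [0.6156 0.3017 0.2761]
```

Request:
jog_arm([
  [[-5,5,17,-3.5,-4.5,-3.5,20],[-4,3,18,-3.5,-5,-3.5,20],[-2,2,18,-3.5,-4.5,-3.5,20],[-1,1,18,-3.5,-5,-3.5,20],[0,0,18,-3.5,-4.5,-3.5,20]],
])

```text
clock: 16.85
eef_pos: [0.6146, 0.2867, 0.2789]
tool_rot: [-0.413, 0.601, 0.415, 0.544]
ft_force: [1.8, -0.0, -1.7]
grip_width: 0.035
```

```bash
python3 -c "
from st import *
st(RINGS[0],[26.1,-.3,-15.1],.12,np.radians(75),step=45)"
```

```text
err sh [ -3.6 -15.9 133.8] end [-10.  -20.2  39.2] w 0.035 j [-0.    0.52 -0.61 -0.92  1.25 -0.14] [ 1.8 -0.  -1.7]
[[[12, 3.1, 15.3, -3.5, -3.5, -3, 20]]]
end [0.6156 0.3016 0.2661]
```

Request:
jog_arm([
  [[8,3,15,-3.5,-3.5,-3,20],[0,0,0,0,0,0,20]],
])

```text
clock: 17.05
eef_pos: [0.6168, 0.2985, 0.2678]
tool_rot: [-0.425, 0.572, 0.429, 0.554]
ft_force: [-0.1, 0.6, -2.6]
grip_width: 0.0354
```

```bash
python3 -c "
from st import *
st(RINGS[0],[26.1,-.3,-15.1],.11,np.radians(75),step=45)"
```

```text
err sh [  0.4  -3.5 122. ] end [-1.8 -4.5 27. ] w 0.0354 j [ 0.01  0.62 -0.59 -1.15  1.29 -0.04] [-0.1  0.6 -2.6]
[[[11.7, 1.8, 3, -0.5, -1, -1, 20]]]
end [0.6156 0.3017 0.2561]
```

Request:
jog_arm([
  [[5,1,4,-0.5,-1,-1,20],[12,0,0,0,0,0,20],[12,0,0,0,0,0,20]],
])

```text
clock: 17.35
eef_pos: [0.6171, 0.3021, 0.2386]
tool_rot: [-0.428, 0.564, 0.43, 0.56]
ft_force: [-0.5, 0.9, -1.8]
grip_width: 0.0356
```

```bash
python3 -c "
from st import *
st(RINGS[0],[26.1,-.3,-15.1],.05,np.radians(75),step=45)"
```

```text
err sh [ 1.3  0.5 92.5] end [ 0.7  0.4 -2.5] w 0.0356 j [ 0.02  0.71 -0.59 -1.29  1.29 -0.  ] [-0.5  0.9 -1.8]
[[[42.5, 1.1, -0.7, -0.5, 0, -0.5, 20]]]
end [0.6156 0.3017 0.1961]
```

Request:
jog_arm([
  [[10,1,0,0,0,0,20],[15,0,0,0,0,0,20],[15,0,0,0,0,0,20]],
])

```text
clock: 17.65
eef_pos: [0.6161, 0.3014, 0.1995]
tool_rot: [-0.428, 0.564, 0.429, 0.561]
ft_force: [0.4, 0.1, -2.4]
grip_width: 0.0352
```

```bash
python3 -c "
from st import *
st(RINGS[0],[26.1,-.3,-15.1],.0,np.radians(75),step=25)"
```

```text
err sh [ 0.3 -0.2 53.4] end [ -0.1  -0.4 -41.6] w 0.0352 j [ 0.02  0.8  -0.58 -1.38  1.29 -0.01] [ 0.4  0.1 -2.4]
[[[18, 0, 0, 0, 0, 0, 20], [18, 0, 0, 0, 0, 0, 20], [17.4, 0.4, 0.2, -0.5, 0, 0, 20]]]
end [0.6156 0.3016 0.1461]
```

Request:
jog_arm([
  [[16,0,0,0,0,0,20],[16,0,1,0,0,0,20],[10,0,1,0,0,0,20],[6,0,0,0,0,0,20]],
])

```text
clock: 18.05
eef_pos: [0.6169, 0.3022, 0.1502]
tool_rot: [-0.428, 0.565, 0.428, 0.561]
ft_force: [0.3, 0.6, -1.1]
grip_width: 0.0354
```

```bash
python3 -c "
from st import *
st(RINGS[0],[26.1,-.3,-15.1],.0,np.radians(75),step=25)"
```

```text
err sh [1.  0.5 4.2] end [  0.6   0.3 -90.8] w 0.0354 j [ 0.02  0.91 -0.57 -1.47  1.28 -0.01] [ 0.3  0.6 -1.1]
[[[4.1, 1.1, -0.9, -0.5, 0, 0, 20]]]
end [0.6156 0.3016 0.1461]
```

Request:
jog_arm([
  [[4,1,0,0,0,0,20],[2,0,0,0,0,0,20],[2,0,0,0,0,0,20]],
])

```text
clock: 18.35
eef_pos: [0.6162, 0.3022, 0.1433]
tool_rot: [-0.429, 0.564, 0.428, 0.562]
ft_force: [-3.4, -2.3, 9.1]
grip_width: 0.0352
```

Request:
jog_arm([
  [[0,0,0,0,0,0,60],[0,0,0,0,0,0,60],[0,0,0,0,0,0,60],[0,0,0,0,0,0,60]],
])

```text
clock: 18.75
eef_pos: [0.6172, 0.3022, 0.1461]
tool_rot: [-0.43, 0.562, 0.426, 0.564]
ft_force: [0.4, -0.4, 0.3]
grip_width: 0.0598
```

Request:
jog_arm([
  [[0,0,-20,0,0,0,60],[0,0,-30,0,0,0,60],[-10,0,-20,0,0,0,60],[-30,0,0,0,0,0,60],[-40,0,0,0,0,0,60]],
])

```text
clock: 19.25
eef_pos: [0.5966, 0.2333, 0.2227]
tool_rot: [-0.427, 0.564, 0.429, 0.561]
ft_force: [0.4, -0.2, 0.0]
grip_width: 0.0594
```

```bash
python3 -c "
from pk import *
o,p,q=cur();print(o['clock'],p,np.round(o['joint_pos'],2),o['grip_width'])
ims={n:camera(n) for n in('top','side')}
s=ims['side'][150:280,130:290,::-1];t=ims['top'][110:240,120:280,::-1]
cv2.imwrite('pics/c2.png',cv2.resize(np.hstack([t,s]),None,fx=2.5,fy=2.5,interpolation=cv2.INTER_CUBIC))
look('pestle',.5603,-.0799,-2.926)
a,b=plan([.5595,-.0800,.2],down(-2.926),60)"
```

```text
19.25 [0.59659134 0.23332594 0.22274503] [-0.11  0.73 -0.63 -1.35  1.42 -0.01] 0.059385947967902045
pestle ('top', 'side') [ 5.593000e-01 -7.980000e-02 -2.927900e+00  1.710125e+03  2.377000e+03]
pestle ('top',) [ 5.6240e-01 -7.6100e-02 -2.9433e+00  1.6555e+03  2.0340e+03]
pestle ('side',) [ 5.60900e-01 -7.93000e-02 -2.92380e+00  5.45625e+01  3.43000e+02]
[[[2, -3, -22, 3.5, 5.5, 3.5, 60], [4, -5, -22, 3.5, 5.5, 3.5, 60], [5, -7, -21, 3.5, 6, 3.5, 60], [7, -8, -20, 3.5, 5.5, 3.5, 60], [8, -10, -19, 3.5, 6, 3.5, 60]]]
[[[10, -11, -17, 3.5, 5.5, 3.5, 60], [11, -13, -15, 3.5, 6, 3.5, 60], [11, -15, -13, 3.5, 5.5, 3.5, 60], [11, -16, -11, 3.5, 6, 3.5, 60], [12, -17, -9, 3.5, 5.5, 3.5, 60]]]
[[[11, -19, -7, 3.5, 6, 3.5, 60], [11, -19, -5, 3.5, 5.5, 3.5, 60], [9, -20, -3, 3.5, 6, 3, 60], [9, -21.5, 0, 3.5, 5.5, 3.5, 60]]]
end [ 0.5595 -0.08    0.2   ]
```

View pics/c2.png

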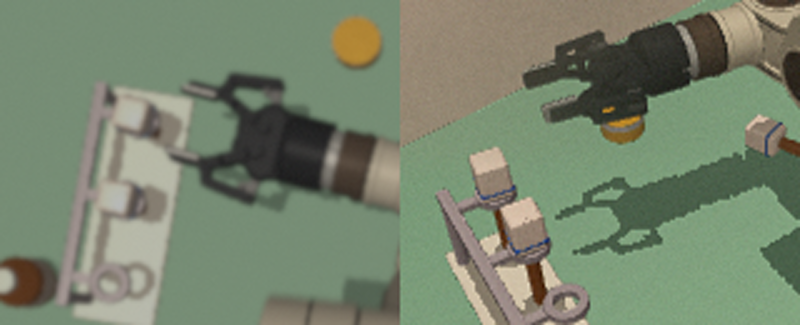

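Two are home: the heads are at (490,175) and (523,228) in the side half. The third pestle hasn't moved.

Request:
jog_arm([
  [[2,-3,-22,3.5,5.5,3.5,60],[4,-5,-22,3.5,5.5,3.5,60],[5,-7,-21,3.5,6,3.5,60],[7,-8,-20,3.5,5.5,3.5,60],[8,-10,-19,3.5,6,3.5,60]],
])

```text
clock: 19.95
eef_pos: [0.615, 0.1814, 0.2079]
tool_rot: [-0.382, 0.685, 0.373, 0.495]
ft_force: [0.9, 0.0, -0.4]
grip_width: 0.0602
```

Request:
jog_arm([
  [[10,-11,-17,3.5,5.5,3.5,60],[11,-13,-15,3.5,6,3.5,60],[11,-15,-13,3.5,5.5,3.5,60],[11,-16,-11,3.5,6,3.5,60],[12,-17,-9,3.5,5.5,3.5,60]],
])

```text
clock: 20.45
eef_pos: [0.6164, 0.0723, 0.1618]
tool_rot: [-0.271, 0.889, 0.23, 0.29]
ft_force: [1.4, 0.7, 0.9]
grip_width: 0.0598
```

Request:
jog_arm([
  [[11,-19,-7,3.5,6,3.5,60],[11,-19,-5,3.5,5.5,3.5,60],[9,-20,-3,3.5,6,3,60],[9,-21,0,3.5,5.5,3.5,60]],
])

```text
clock: 20.85
eef_pos: [0.6165, -0.018, 0.1302]
tool_rot: [-0.164, 0.978, 0.089, 0.098]
ft_force: [0.6, 0.5, -0.3]
grip_width: 0.0604
```

```bash
python3 -c "
from pk import *
o,p,q=cur();print(o['clock'],p,np.round(o['joint_pos'],2),o['grip_width'])
a,b=plan([.5603,-.0799,.07],down(-2.926),60)"
```

```text
20.85 [ 0.61654945 -0.01801265  0.13017466] [-0.14  0.43 -0.03  0.98  0.23 -0.46] 0.060369202991231705
[[[28, -16, 12, 3, 4, 2, 60], [27, -16, 15, 3, 4, 2.5, 60], [24.4, -15.9, 17.2, 3, 4.5, 2, 60]]]
end [ 0.5603 -0.0799  0.07  ]
```

Request:
jog_arm([
  [[28,-16,5,3,4,2,60],[27,-16,8,3,4,2.5,60],[24,-16,10,3,4.5,2,60],[0,0,0,0,0,0,60]],
])

```text
clock: 21.25
eef_pos: [0.5573, -0.084, 0.0834]
tool_rot: [-0.108, 0.994, -0.003, -0.01]
ft_force: [0.7, 0.4, -0.6]
grip_width: 0.0601
```

```bash
python3 -c "
from pk import *
look('pestle',.5603,-.0799,-2.926)
a,b=plan([.5605,-.0799,.03],down(-2.926),60,step=25)"
```

```text
pestle ('top', 'side') [ 5.604000e-01 -7.970000e-02 -2.925100e+00  4.256875e+02  3.490000e+02]
pestle ('top',) [ 0.5836  0.0234 -5.9927  2.      2.    ]
pestle ('side',) [ 5.60100e-01 -7.98000e-02 -2.93930e+00  4.89375e+01  3.47000e+02]
[[[-1, 1, 18, 0, -0.5, 0, 60], [-1, 1, 19, 0, 0, 0, 60], [-0.1, 1.5, 18.3, -0.5, -0.5, 0, 60]]]
end [ 0.5605 -0.0799  0.03  ]
```

Request:
jog_arm([
  [[-1,1,18,0,-0.5,0,60],[0,1,18,0,0,0,60],[0,1,18,0,0,0,60],[0,0,0,0,0,0,60]],
])

```text
clock: 21.75
eef_pos: [0.5648, -0.0784, 0.032]
tool_rot: [-0.111, 0.994, -0.001, 0.004]
ft_force: [-0.8, 0.1, 0.8]
grip_width: 0.0603
```

```bash
python3 -c "
from pk import *
grasped(.5603,-.0799,-2.926)
a,b=plan([.5605,-.0799,.002],down(-2.926),60,step=15)"
```

```text
[-0.139  0.531 -0.116  0.916  0.001 -0.36 ] [ 0.56484815 -0.07844065  0.03199047] 0.060296960451869754 [-0.75193475  0.10240052  0.84275127]
shoulder in tool mm [28.86911459 -0.25690367 13.75860189] handle dir in tool [ 0.99995024  0.00585547 -0.00807667]
[[[2, 0, 10, 0, 0, 0, 60], [1, 0, 10, 0, 0, 0, 60], [1.8, -0.4, 10, 0, 0.5, 0.5, 60]]]
end [ 0.5605 -0.0799  0.002 ]
```

Request:
jog_arm([
  [[3,0,10,0,0,0,60],[2,0,12,0,0.5,0,60],[2,0,8,0,0.5,0,60],[1,0,2,0,0,0,60]],
])

```text
clock: 22.15
eef_pos: [0.5599, -0.0801, 0.0007]
tool_rot: [-0.111, 0.994, -0.002, -0.002]
ft_force: [-0.1, 0.6, -0.1]
grip_width: 0.06
```

```bash
python3 -c "
from pk import *
grasped(.5603,-.0799,-2.926)"
```

```text
[-0.14   0.569 -0.146  0.858 -0.004 -0.363] [ 0.5599186  -0.08007194  0.00067012] 0.0600304304350472 [-0.13508118  0.57060383 -0.12198617]
shoulder in tool mm [ 23.64930401   0.20357051 -17.24876328] handle dir in tool [0.99996994 0.0069481  0.00344159]
```

Request:
jog_arm([
  [[0,0,0,0,0,0,20],[0,0,0,0,0,0,20],[0,0,0,0,0,0,20],[0,0,0,0,0,0,20],[0,0,0,0,0,0,20]],
])

```text
clock: 22.65
eef_pos: [0.5602, -0.0803, 0.001]
tool_rot: [-0.111, 0.994, -0.002, -0.001]
ft_force: [0.4, -1.3, -2.3]
grip_width: 0.0354
```

```bash
python3 -c "
from pk import *
grasped(.5603,-.0799,-2.926)"
```

```text
[-0.14   0.569 -0.146  0.858 -0.004 -0.363] [ 0.56015008 -0.08028546  0.00095749] 0.03542443312297333 [ 0.38442176 -1.32269731 -2.27337395]
shoulder in tool mm [ 23.81987119   0.45883332 -16.97156874] handle dir in tool [0.99997259 0.0067606  0.00301829]
```

Request:
jog_arm([
  [[0,0,-30,0,0,0,20],[0,0,-45,0,0,0,20],[0,0,-45,0,0,0,20],[0,0,-45,0,0,0,20],[0,0,-45,0,0,0,20]],
])

```text
clock: 23.15
eef_pos: [0.554, -0.0785, 0.2078]
tool_rot: [-0.111, 0.994, 0.001, -0.012]
ft_force: [1.3, -0.3, -2.7]
grip_width: 0.0352
```

```bash
python3 -c "
from st import *
st(RINGS[2]+[-.05,-.15,0],[24,0,-17],.15,np.radians(72),step=45)"
```

```text
err sh [ 155.6 -255.8  105.4] end [  62.9 -276.7  107.7] w 0.0352 j [-0.14  0.39  0.15  1.36 -0.   -0.36] [ 1.3 -0.3 -2.7]
[[[8, 21, -6, -3, -6, -3.5, 20], [6, 22, -5, -3.5, -6, -3.5, 20], [4, 23, -5, -3, -6, -3.5, 20], [2, 23, -4, -3, -6, -3.5, 20], [1, 23, -3, -3.5, -6, -3.5, 20]]]
[[[-1, 24, -1, -3, -6, -3.5, 20], [-2, 23, 0, -3, -6, -3, 20], [-4, 23, 2, -3.5, -6, -3, 20], [-5, 23, 4, -3.5, -6, -3.5, 20], [-5, 22, 5, -3, -5.5, -3, 20]]]
[[[-6, 22, 7, -3.5, -6, -3.5, 20], [-6, 21, 9, -3, -5.5, -3, 20], [-7, 20, 11, -3.5, -6, -3.5, 20], [-6.4, 18.4, 13.2, -3, -5.5, -3, 20]]]
end [0.3808 0.1882 0.294 ]
```

```bash
cat > kin.py <<'E'
import numpy as np
from scipy.optimize import least_squares
D=[# j, tcp
([-1.235,.241,.004,1.335,0],[.165,-.471,.23]),([-1.235,.234,.046,1.386,0],[.1644,-.4711,.2502]),
([.315,.379,-.01,1.173,-.011],[.5252,.1679,.1529]),([.293,.546,-.044,.962,.003],[.5676,.1723,.0461]),
([.285,.594,-.098,.874,-.001],[.5609,.1638,.0009]),([.29,.43,.17,1.33,0],[.5538,.1621,.1926]),
([-.07,.06,-.7,.11,.92],[.518,.204,.2517]),([.02,.5,-.79,-1.11,1.31],[.5243,.3037,.2685]),
([.06,.91,-.77,-1.65,1.29],[.5243,.3209,.1471]),([-.1,.69,-.83,-1.47,1.44],[.5087,.2524,.2223]),
([.05,.35,-.06,1.04,.14],[.5777,.0697,.1596]),([-.05,.14,-.53,.15,.94],[.5864,.2156,.2864]),
([0,.52,-.61,-.92,1.25],[.6146,.2867,.2789]),([.02,.91,-.57,-1.47,1.28],[.6169,.3022,.1502]),
([-.11,.73,-.63,-1.35,1.42],[.5966,.2333,.2227]),([-.14,.43,-.03,.98,.23],[.6165,-.018,.1302]),
([-.14,.569,-.146,.858,-.004],[.5602,-.0803,.001]),([-.14,.39,.15,1.36,0],[.554,-.0785,.2078])]
def fk(p,j):
    r0,z0,A,al,B,be,C,L=p;j1,j2,j3,j4,j5=j;s=j2-j3+j4;f=j2-j3+be
    r=r0+A*np.sin(j2+al)+B*np.cos(f)+(C+L*np.cos(j5))*np.cos(s);z=z0+A*np.cos(j2+al)-B*np.sin(f)-(C+L*np.cos(j5))*np.sin(s)
    t=L*np.sin(j5);return np.array([r*np.cos(j1)-t*np.sin(j1),r*np.sin(j1)+t*np.cos(j1),z])
sol=least_squares(lambda p:np.concatenate([fk(p,j)-np.array(x) for j,x in D]),[0,.2,.3,0,.3,0,.05,.3])
P=sol.x
if __name__=='__main__':
    print(np.round(P,3),np.round(np.abs(sol.fun).max()*1e3,1),'mm max')
    lo=[-2.72,-1.05,-1.09,-1.99,-1.42];hi=[2.72,1.87,1.28,2.15,1.44]
    def ik(tcp,zd,tilt=0):
        def g(j):
            s=j[1]-j[2]+j[3];c=np.cos(j[4]);d=np.array([c*np.cos(s)*np.cos(j[0])-np.sin(j[4])*np.sin(j[0]),c*np.cos(s)*np.sin(j[0])+np.sin(j[4])*np.cos(j[0]),-c*np.sin(s)])
            return np.concatenate([(fk(P,j)-tcp)*10,d-[np.cos(tilt)*np.cos(zd),np.cos(tilt)*np.sin(zd),-np.sin(tilt)]])
        r=least_squares(g,[.05,.8,-.8,-1.5,1.25],bounds=(lo,hi));return r.x,r.cost
    for zd in(50,60,65,70,75,80):
        for up in(.15,.11,0):
            d=np.array([np.cos(np.radians(zd)),np.sin(np.radians(zd)),0])
            x,c=ik(np.array([.4255,.322,.144+up])+.017*d,np.radians(zd));print(zd,up,np.round(x,2),round(c,6))
E
python3 kin.py
```

```text
[-0.003  0.241  0.495  0.002  0.393 -0.022  0.103  0.302] 3.3 mm max
50 0.15 [ 0.31  0.03 -1.09 -0.87  0.67] 0.028975
50 0.11 [ 0.27  0.16 -1.09 -0.94  0.76] 0.044367
50 0 [ 0.18  0.98 -1.09 -1.99  0.97] 0.046547
60 0.15 [ 0.2   0.24 -1.09 -1.17  0.94] 0.010265
60 0.11 [ 0.17  0.41 -1.09 -1.32  1.01] 0.016653
60 0 [ 0.18  0.98 -1.09 -1.99  1.01] 0.011878
65 0.15 [ 0.17  0.35 -1.09 -1.35  1.03] 0.003439
65 0.11 [ 0.15  0.55 -1.09 -1.57  1.08] 0.006268
65 0 [ 0.17  0.98 -1.09 -1.99  1.03] 0.00342
70 0.15 [ 0.16  0.43 -1.09 -1.51  1.08] 0.000123
70 0.11 [ 0.15  0.6  -1.09 -1.68  1.11] 0.000651
70 0 [ 0.16  0.99 -1.07 -1.99  1.08] 0.000664
75 0.15 [ 0.13  0.45 -1.05 -1.5   1.18] 0.0
75 0.11 [ 0.13  0.61 -1.06 -1.67  1.18] 0.0
75 0 [ 0.13  1.   -1.02 -1.99  1.18] 5.1e-05
80 0.15 [ 0.11  0.46 -0.99 -1.45  1.29] 0.0
80 0.11 [ 0.11  0.61 -1.   -1.6   1.29] 0.0
80 0 [ 0.11  0.99 -0.96 -1.94  1.29] 0.0
```

```bash
python3 -c "
from st import *
st(RINGS[2],[24,0,-17],.15,np.radians(83),step=45)"
```

```text
err sh [ 105.6 -405.8  105.4] end [  12.9 -426.7  107.7] w 0.0352 j [-0.14  0.39  0.15  1.36 -0.   -0.36] [ 1.3 -0.3 -2.7]
[[[2, 31, -6, -4, -5.5, -4, 20], [0, 32, -4, -4, -5.5, -4, 20], [-3, 32, -1, -4, -5.5, -4, 20], [-5, 31, 1, -4, -5.5, -4, 20], [-7, 31, 4, -4, -5.5, -4, 20]]]
[[[-8, 30, 7, -3.5, -5.5, -4, 20], [-10, 29, 9, -4, -5.5, -4, 20], [-11, 27, 12, -3.5, -5.5, -4, 20], [-11, 26, 15, -4, -5.5, -4, 20], [-11, 24, 18, -3.5, -5.5, -4, 20]]]
[[[-9, 17, 16, -3, -4.5, -3.5, 20], [-9, 16, 18, -3, -4.5, -3, 20], [-8, 14, 19, -3, -4.5, -3.5, 20], [-7, 13, 20, -3, -5, -3, 20], [-6, 11.7, 21.6, -3, -4.5, -3.5, 20]]]
end [0.4276 0.3389 0.294 ]
```

Request:
jog_arm([
  [[2,31,-9,-4,-5.5,-4,20],[0,32,-7,-4,-5.5,-4,20],[-3,32,-4,-4,-5.5,-4,20],[-5,31,-2,-4,-5.5,-4,20],[-7,31,1,-4,-5.5,-4,20]],
])

```text
clock: 23.65
eef_pos: [0.5127, 0.0719, 0.266]
tool_rot: [-0.281, 0.912, 0.2, 0.221]
ft_force: [0.2, -0.2, -2.6]
grip_width: 0.0353
```

Request:
jog_arm([
  [[-8,30,7,-3.5,-5.5,-4,20],[-10,29,9,-4,-5.5,-4,20],[-11,27,12,-3.5,-5.5,-4,20]],
])

```text
clock: 23.95
eef_pos: [0.4803, 0.1627, 0.2873]
tool_rot: [-0.366, 0.809, 0.302, 0.346]
ft_force: [1.4, -0.3, -1.9]
grip_width: 0.0353
```

```bash
python3 -c "
from st import *
st(RINGS[2],[24,0,-17],.15,np.radians(83),step=45)"
```

```text
err sh [  37.3 -181.1  158.3] end [  -9.5 -217.5   84.1] w 0.0353 j [-0.16 -0.   -0.49  0.73  0.91 -0.84] [ 1.4 -0.3 -1.9]
[[[-8, 23, 18, -3.5, -5.5, -3.5, 20], [-7, 22, 20, -3.5, -5.5, -3.5, 20], [-7, 20, 22, -4, -5.5, -3.5, 20], [-5, 18, 24, -3.5, -5.5, -3.5, 20], [-4, 16, 26, -4, -5, -3.5, 20]]]
[[[-3.1, 14.8, 27.6, -3.5, -5.5, -4, 20]]]
end [0.4276 0.3389 0.294 ]
```

Request:
jog_arm([
  [[-8,23,18,-3.5,-5.5,-3.5,20],[-7,22,20,-3.5,-5.5,-3.5,20],[-7,20,22,-4,-5.5,-3.5,20],[-5,18,24,-3.5,-5.5,-3.5,20]],
])

```text
clock: 24.35
eef_pos: [0.4502, 0.2655, 0.2912]
tool_rot: [-0.43, 0.657, 0.406, 0.467]
ft_force: [1.6, 0.0, -1.7]
grip_width: 0.0353
```

```bash
python3 -c "
from st import *
st(RINGS[2],[24,0,-17],.14,np.radians(83),step=45)"
```

```text
err sh [ 15.5 -76.9 152. ] end [ -2.9 -94.6  60.5] w 0.0353 j [-0.05  0.09 -0.79 -0.06  1.24 -0.66] [ 1.6  0.  -1.7]
[[[-1, 14, 21, -3, -4.5, -3, 20], [0, 13, 22, -3.5, -4, -3, 20], [1.6, 11.8, 23.5, -3, -4.5, -2.5, 20]]]
end [0.4276 0.3389 0.284 ]
```

Request:
jog_arm([
  [[-1,14,21,-3,-4.5,-3,20],[0,13,22,-3.5,-4,-3,20],[1,8,18,-3,-4.5,-2.5,20],[0,0,0,0,0,0,20]],
])

```text
clock: 24.75
eef_pos: [0.4476, 0.3026, 0.2835]
tool_rot: [-0.448, 0.594, 0.439, 0.504]
ft_force: [-0.4, -0.8, -2.4]
grip_width: 0.0357
```

```bash
python3 -c "
from st import *
st(RINGS[2],[24,0,-17],.11,np.radians(83),step=45)"
```

```text
err sh [ 16.5 -38.1 141.5] end [  7.8 -46.6  47.3] w 0.0357 j [ 0.02  0.27 -0.89 -0.72  1.32 -0.36] [-0.4 -0.8 -2.4]
[[[14, 13, 17, -2.5, -3, -2, 20], [14.3, 12, 17.1, -2.5, -3, -2.5, 20]]]
end [0.4275 0.3389 0.254 ]
```

Request:
jog_arm([
  [[0,8,14,-2,-2,-2,20],[0,8,14,-2,-2,-2,20],[0,8,8,-1,-2,-1,20],[0,0,0,0,0,0,20]],
])

```text
clock: 25.15
eef_pos: [0.4347, 0.3386, 0.2815]
tool_rot: [-0.468, 0.536, 0.463, 0.529]
ft_force: [-0.2, -0.3, -3.3]
grip_width: 0.0353
```

```bash
python3 -c "
from st import *
st(RINGS[2],[24,0,-17],.12,np.radians(83),step=15)"
```

```text
err sh [  6.9  -0.6 137.7] end [ 6.5 -1.6 42.7] w 0.0353 j [ 0.1   0.49 -0.94 -1.38  1.34 -0.05] [-0.2 -0.3 -3.3]
[[[9, 4, 0, -0.5, -0.5, 0, 20], [8.5, 3.1, -0.5, 0, 0, 0, 20]]]
end [0.4276 0.3389 0.264 ]
```

Request:
jog_arm([
  [[9,4,0,-0.5,-0.5,0,20],[9,3,0,0,0,0,20],[0,0,0,0,0,0,20]],
])

```text
clock: 25.45
eef_pos: [0.4298, 0.3386, 0.2628]
tool_rot: [-0.467, 0.534, 0.468, 0.527]
ft_force: [-0.3, 0.8, -1.3]
grip_width: 0.0353
```

```bash
python3 -c "
from st import *
from fx import show
st(RINGS[2],[24,0,-17],.08,np.radians(83),step=15)
show('i3',RINGS[2],[24,0,-17])"
```

```text
err sh [  2.   -0.4 118.9] end [ 1.2 -1.  23.9] w 0.0353 j [ 0.1   0.56 -0.96 -1.49  1.35 -0.02] [-0.3  0.8 -1.3]
[[[13, 1, 0, 0, 0, 0, 20], [13, 0, 0, 0, 0, 0, 20], [12.8, 1, 0.3, -0.5, -0.5, -0.5, 20]]]
end [0.4276 0.3389 0.224 ]
[0.42982169 0.33855106 0.26280269] 0.03531382633468434 [ 0.1   0.56 -0.96 -1.49  1.35 -0.02]
shoulder [0.4274628  0.3215583  0.23891375] handle dir [-0.008 -0.005 -1.   ] end [0.42667563 0.32104012 0.14391842]
```

View pics/i3.png

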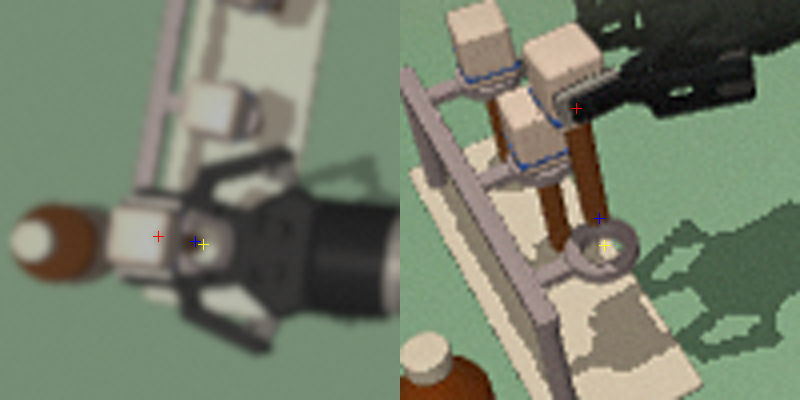

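The handle end, (599,220), lies on the prediction above the last ring. I'll lower it.

Request:
jog_arm([
  [[10,2,0,0,0,0,20],[12,1,0,0,0,0,20],[12,0,0,0,0,0,20]],
])

```text
clock: 25.85
eef_pos: [0.4289, 0.3382, 0.2333]
tool_rot: [-0.469, 0.532, 0.464, 0.531]
ft_force: [0.9, -0.4, -0.6]
grip_width: 0.0352
```

```bash
python3 -c "
from st import *
st(RINGS[2],[24,0,-17],.0,np.radians(83),step=15)"
```

```text
err sh [ 1.3 -0.8 89.4] end [ 1.6 -1.3 -5.6] w 0.0352 j [ 0.1   0.67 -0.96 -1.61  1.35 -0.02] [ 0.9 -0.4 -0.6]
[[[15, 0, 0, 0, 0, 0, 20], [15, 0, 0, 0, 0, 0, 20], [15, 0, 0, 0, 0, 0, 20], [15, 1, 0, 0, 0, 0, 20], [15, 0, 0, 0, 0, 0, 20]]]
[[[14.3, 0.8, 0.9, -0.5, -0.5, 0, 20]]]
end [0.4275 0.3389 0.144 ]
```

Request:
jog_arm([
  [[15,1,1,0,0,0,20],[15,0,0,0,0,0,20],[15,0,0,0,0,0,20],[15,0,0,0,0,0,20]],
])

```text
clock: 26.25
eef_pos: [0.4316, 0.3384, 0.1751]
tool_rot: [-0.47, 0.53, 0.462, 0.534]
ft_force: [0.8, 0.1, -2.5]
grip_width: 0.0357
```

```bash
python3 -c "
from st import *
st(RINGS[2],[24,0,-17],.0,np.radians(83),step=15)"
```

```text
err sh [ 4.1 -0.6 31.1] end [  5.2  -1.1 -63.8] w 0.0357 j [ 0.1   0.87 -0.94 -1.79  1.34 -0.03] [ 0.8  0.1 -2.5]
[[[10, 1, 0, 0, 0, 0, 20], [11, 2, 0, -0.5, 0, 0.5, 20], [10, 1.3, 0.1, 0, 0, 0, 20]]]
end [0.4276 0.3389 0.144 ]
```

Request:
jog_arm([
  [[5,4,0,0,0,0.5,20],[12,1,0,0,0,0,20],[10,0,0,0,0,0,20],[5,0,0,0,0,0,20]],
])

```text
clock: 26.65
eef_pos: [0.4286, 0.3386, 0.1437]
tool_rot: [-0.468, 0.532, 0.463, 0.533]
ft_force: [-2.0, -4.5, 33.1]
grip_width: 0.0352
```

```bash
python3 -c "
from st import *
st(RINGS[2],[24,0,-17],.0,np.radians(83),step=15)"
```

```text
err sh [ 1.  -0.3 -0.2] end [  1.5  -0.8 -95.2] w 0.0352 j [ 0.1   0.97 -0.93 -1.88  1.34 -0.02] [-2.  -4.5 33.1]
[[[-0.3, 1.1, 0.1, -0.5, 0, 0.5, 20]]]
end [0.4275 0.3389 0.144 ]
```

Seated, with contact at the expected height. I'll release and retreat.

Request:
jog_arm([
  [[-1,0,0,0,0,0,60],[0,0,0,0,0,0,60],[0,0,0,0,0,0,60],[0,0,0,0,0,0,60]],
])

```text
clock: 27.05
eef_pos: [0.4294, 0.3386, 0.1472]
tool_rot: [-0.469, 0.531, 0.462, 0.534]
ft_force: [-0.7, 0.9, -0.8]
grip_width: 0.0599
```

Request:
jog_arm([
  [[0,0,-20,0,0,0,60],[0,0,-30,0,0,0,60],[-10,0,-20,0,1,0,60],[-30,0,0,0,3,0,60],[-40,0,0,0,3,0,60]],
])

```text
clock: 27.55
eef_pos: [0.4283, 0.2903, 0.1794]
tool_rot: [-0.474, 0.553, 0.442, 0.525]
ft_force: [1.1, -0.0, -0.7]
grip_width: 0.0598
```

```bash
python3 -c "
from pk import *
o,p,q=cur();print(o['clock'],p,np.round(o['joint_pos'],2),o['grip_width'])
ims=look('reader',.5571,-.2001,2.8733)
s=ims['side'];t=ims['top']
a=cv2.resize(t[110:240,120:440,::-1],None,fx=2.5,fy=2.5,interpolation=cv2.INTER_CUBIC)
b=cv2.resize(s[110:330,100:400,::-1],None,fx=1.22,fy=1.22)
c=np.zeros((325+b.shape[0],800,3),np.uint8);c[:325]=a;c[325:,:b.shape[1]]=b
cv2.imwrite('pics/c3.png',c[:600])
a,b=plan([.5571,-.2001,.22],down(2.8733),70)"
```

```text
27.55 [0.42827424 0.29028441 0.17941329] [-0.02  0.67 -0.97 -1.24  1.42 -0.41] 0.05981688030851374
reader ('top', 'side') [ 5.565000e-01 -1.970000e-01  2.936100e+00  2.189875e+03  2.966000e+03]
reader ('top',) [ 5.570000e-01 -2.001000e-01  2.873100e+00  1.261875e+02  4.360000e+02]
reader ('side',) [ 4.969000e-01 -1.249000e-01  3.579200e+00  1.959375e+03  2.530000e+03]
[[[0, -13, -29, 4.5, 4, 4.5, 70], [0, -15, -28, 4.5, 4, 5, 70], [1, -17, -27, 4.5, 4, 4.5, 70], [1, -19, -25, 4.5, 4, 4.5, 70], [1, -21, -23, 4.5, 4, 5, 70]]]
[[[1, -23, -22, 4.5, 4, 4.5, 70], [1, -25, -20, 4.5, 4, 4.5, 70], [0, -27, -18, 4.5, 4, 5, 70], [-2, -28, -15, 4.5, 4, 4.5, 70], [-3, -29, -13, 4.5, 4, 4.5, 70]]]
[[[-4, -29, -11, 4.5, 4, 5, 70], [-6, -30, -9, 4.5, 4, 4.5, 70], [-8, -30, -8, 4.5, 4.5, 4.5, 70], [-9, -30, -6, 4, 4.5, 5, 70], [-12, -29, -5, 4.5, 4, 5, 70]]]
[[[-13.5, -28.5, -3, 4, 4.5, 4.5, 70]]]
end [ 0.5571 -0.2001  0.22  ]
```

View pics/c3.png

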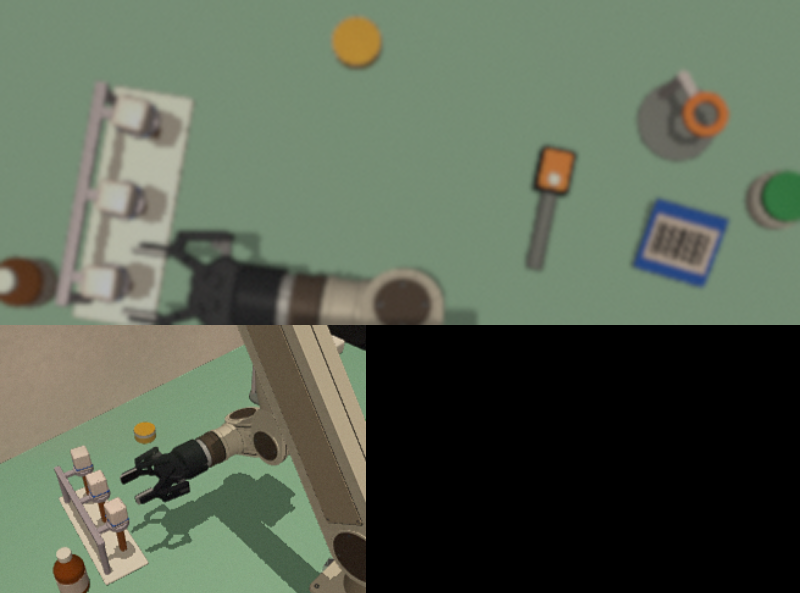

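All three pestles hang home, and the bottle and tin are undisturbed. The reader is still at (553,170) in the top half. I'll move to it.

Request:
jog_arm([
  [[-10,-5,-29,4.5,4,4.5,70],[-10,-15,-28,4.5,4,5,70],[-5,-17,-27,4.5,4,4.5,70],[-2,-19,-25,4.5,4,4.5,70],[1,-21,-23,4.5,4,5,70]],
])

```text
clock: 28.15
eef_pos: [0.4701, 0.1985, 0.196]
tool_rot: [-0.372, 0.714, 0.377, 0.458]
ft_force: [1.3, -0.2, -0.3]
grip_width: 0.07
```

Request:
jog_arm([
  [[1,-23,-22,4.5,4,4.5,70],[1,-25,-20,4.5,4,4.5,70],[0,-27,-18,4.5,4,5,70],[-2,-28,-15,4.5,4,4.5,70],[-3,-29,-13,4.5,4,4.5,70]],
])

```text
clock: 28.65
eef_pos: [0.5328, 0.0422, 0.1982]
tool_rot: [-0.177, 0.905, 0.237, 0.306]
ft_force: [1.1, -0.5, 0.0]
grip_width: 0.07
```

```bash
python3 -c "
from pk import *
o,p,q=cur();print(o['clock'],p,np.round(o['joint_pos'],2),o['grip_width'])
a,b=plan([.5571,-.2001,.22],down(2.8733),70)"
```

```text
28.65 [0.53276459 0.04218537 0.19816847] [-0.3   0.1  -0.54  0.54  0.71 -0.54] 0.0700461767949057
[[[1, -26, -17, 4, 4, 4.5, 70], [0, -27, -15, 4, 4, 4.5, 70], [-1, -28, -13, 4, 4, 4.5, 70], [-2, -28, -11, 4, 4, 4.5, 70], [-4, -29, -9, 4.5, 4, 4.5, 70]]]
[[[-5, -29, -7, 4, 4, 4.5, 70], [-7, -29, -6, 4.5, 4, 4.5, 70], [-8.5, -28.6, -4.2, 4, 4, 4, 70]]]
end [ 0.5571 -0.2     0.22  ]
```

Request:
jog_arm([
  [[1,-26,-17,4,4,4.5,70],[0,-27,-15,4,4,4.5,70],[-1,-28,-13,4,4,4.5,70],[-2,-28,-11,4,4,4.5,70],[-4,-29,-9,4.5,4,4.5,70]],
])

```text
clock: 29.15
eef_pos: [0.5548, -0.119, 0.2106]
tool_rot: [0.03, 0.989, 0.086, 0.12]
ft_force: [0.5, -0.1, -0.0]
grip_width: 0.0698
```

Request:
jog_arm([
  [[-5,-29,-7,4,4,4.5,70],[-7,-29,-6,4.5,4,4.5,70],[0,0,0,0,0,0,70]],
])

```text
clock: 29.45
eef_pos: [0.5667, -0.1851, 0.2136]
tool_rot: [0.117, 0.992, 0.018, 0.044]
ft_force: [0.2, 0.4, 0.7]
grip_width: 0.0702
```

```bash
cat > rd.py <<'E'
from pk import *
def blob(im,f):
    m=f(im.astype(int)).astype(np.uint8);n,L,S,C=cv2.connectedComponentsWithStats(m);return m,S,C
ORG=lambda a:(a[...,0]>140)&(a[...,0]>1.5*a[...,1])&(a[...,1]>1.5*a[...,2])
def dark(a):
    s=a.sum(2);return (np.abs(a[...,1]-(a[...,0]+a[...,2])/2)<14)&(s<330)
E
python3 -c "
from rd import *
o,p,q=cur();print(o['clock'],p,np.round(o['joint_pos'],2),o['grip_width'])
ims={n:camera(n) for n in('top','side')}
for n in ims:
    for nm,f in(('org',ORG),('dark',dark)):
        m,S,C=blob(ims[n],f)
        c=proj(n,[.557,-.2,.03])
        for i in range(1,len(S)):
            if S[i,4]>8 and np.hypot(*(C[i]-c))<25: print(n,nm,S[i],np.round(C[i],1),np.round(at_z(n,C[i],.036),4))
    c=c.astype(int)
    w=ims[n][c[1]-30:c[1]+50,c[0]-50:c[0]+50,::-1];ims[n]=cv2.resize(w,None,fx=4,fy=4,interpolation=cv2.INTER_CUBIC)
cv2.imwrite('pics/r1.png',np.hstack([ims['top'],ims['side']]))
a,b=plan([.5571,-.2001,.1],down(2.8733),70)"
```

```text
29.45 [ 0.56671914 -0.18507895  0.21357862] [-0.34  0.38  0.14  1.26  0.06 -0.11] 0.07022790980007768
top dark [355 171   3   7   9] [356.1 174.1] [ 0.5652 -0.2409  0.036 ]
side dark [295 188  34  33 333] [310.4 204.2] [ 0.4638 -0.1466  0.036 ]
[[[4, -8, 37, 1, 1.5, 0.5, 70], [3, -7, 37, 1, 1.5, 1, 70], [1.5, -7.1, 37.9, 1, 1.5, 0.5, 70]]]
end [ 0.5571 -0.2002  0.1   ]
```

View pics/r1.png

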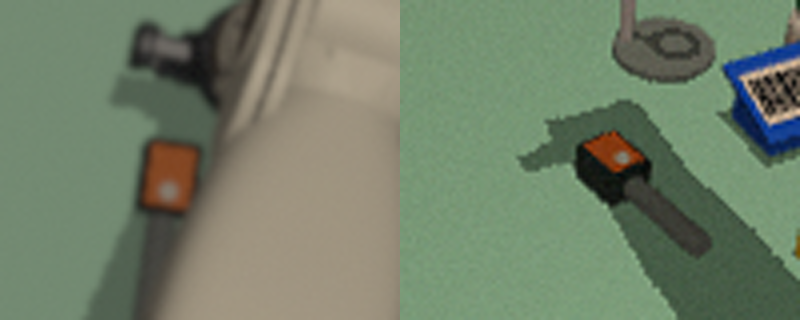

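The reader is unmoved: its orange top is at about (212,151) in the side crop, and the arm covers part of the top view. I'll refine its pose from the first pictures and this one.

```bash
python3 -c "
from rd import *
T=cv2.imread('pics/top0.png')[...,::-1];S=cv2.imread('pics/side0.png')[...,::-1];now=camera('side')
ORG=lambda a:(a[...,0]>110)&(a[...,0]>1.6*a[...,1])&(a[...,2]<.5*a[...,0])
for n,im in(('top',T),('side',S),('side',now)):
    c=proj(n,[.557,-.2,.036]);m,St,C=blob(im,ORG)
    for i in range(1,len(St)):
        if St[i,4]>8 and np.hypot(*(C[i]-c))<15: print(n,'org',St[i],np.round(C[i],2),np.round(at_z(n,C[i],.036),4))
import h
h.fg=lambda im:np.where((np.abs(im[...,1].astype(int)*2-im[...,0]-im[...,2])<22)|ORG(im.astype(int)),0,.1)
for cs,s in((('top','side'),S),(('top',),S),(('side',),S),(('side',),now)):
    print(cs,np.round(h.fit('reader',{'top':T,'side':s},.557,-.2,2.873,cs),4))
for n,im in(('top',T),('side',S)):
    g=h.fg(im);c=proj(n,[.53,-.19,.02]).astype(int);print(n);print('\n'.join(''.join('#' if v==0 else '.' for v in r) for r in g[c[1]-25:c[1]+25,c[0]-20:c[0]+25]))
"
```

```text
top org [337 171  11  10  67] [342.88 174.52] [ 0.5646 -0.2007  0.036 ]
side org [294 181  14  10  66] [299.95 185.11] [ 0.5595 -0.1966  0.036 ]
side org [297 189  14  10  62] [303.47 193.29] [ 0.5195 -0.172   0.036 ]
('top', 'side') [ 5.5610e-01 -1.9900e-01  2.8755e+00  2.2025e+02  8.0000e+02]
('top',) [ 5.564000e-01 -1.978000e-01  2.921700e+00  1.208125e+02  4.430000e+02]
('side',) [ 5.5850e-01 -2.0050e-01  2.8741e+00  1.0025e+02  3.5700e+02]
('side',) [ 5.1980e-01 -1.7500e-01  2.9399e+00  1.0700e+02  3.8900e+02]
top
.............................................
.............................................
.............................................
.............................................
.............................................
.............................................
.............................................
.............................................
...................########..................
..................#############..............
..................##############.............
..................##############.............
..................#####
[... 3329 characters left out ...]
..........
..........................#########..........
...........................#########.........
#...........................#########........
####.........................#########.......
######........................#########......
########.......................########......
###########.....................#######......
#############.....................####.......
..#############....................#.........
.....#############...........................
.......#############.........................
.........#############.......................
............###########......................
..............#########......................
................#######......................
```

The reader has been knocked about 4 cm, and is now near (0.519,-0.174) with yaw 2.94. I'll re-measure in both cameras relative to the first pictures.

```bash
python3 -c "
from rd import *
ORG=lambda a:(a[...,0]>110)&(a[...,0]>1.6*a[...,1])&(a[...,2]<.5*a[...,0])
now=camera('top');c=proj('top',[.519,-.174,.036]);m,St,C=blob(now,ORG)
for i in range(1,len(St)):
    if St[i,4]>8 and np.hypot(*(C[i]-c))<25:
        x=at_z('top',C[i],.036);print(St[i],np.round(C[i],2),np.round(x,4),'by delta',np.round(x-[.5646-.5564,-.2007+.1995,0],4))
a,b=plan([.5185,-.1748,.1],down(2.94),70)
"
```

```text
[329 183  12  16 113] [334.27 189.49] [ 0.5195 -0.1735  0.036 ] by delta [ 0.5113 -0.1723  0.036 ]
[[[18, -3, 37, 1, 1.5, -0.5, 70], [17, -2, 37, 1, 1.5, -0.5, 70], [15.4, -1, 37, 1, 1.5, -0.5, 70]]]
end [ 0.5185 -0.1748  0.1   ]
```

Request:
jog_arm([
  [[18,-2,37,1,1.5,-0.5,70],[18,-2,37,1,1.5,-0.5,70],[15,-1,30,1,1,-0.5,70],[0,0,0,0,0,0,70]],
])

```text
clock: 30.05
eef_pos: [0.5163, -0.172, 0.1052]
tool_rot: [0.101, 0.995, -0.003, 0.009]
ft_force: [0.3, 0.5, 0.2]
grip_width: 0.0704
```

```bash
python3 -c "
from rd import *
grasped(.519,-.174,2.94,.028)
a,b=plan([.519,-.174,.045],down(2.94),70,step=25)
import h
ORG=lambda a:(a[...,0]>110)&(a[...,0]>1.6*a[...,1])&(a[...,2]<.5*a[...,0])
h.fg=lambda im:np.where((np.abs(im[...,1].astype(int)*2-im[...,0]-im[...,2])<22)|ORG(im.astype(int)),0,.1)
print(np.round(h.fit('reader',{'side':camera('side')},.519,-.174,2.94,('side',)),4))
"
```

```text
[-0.321  0.4   -0.113  1.04  -0.002 -0.118] [ 0.51634556 -0.17195293  0.1051771 ] 0.07041181616039717 [0.26294824 0.53046898 0.20754897]
shoulder in tool mm [26.51759009 -1.19558237 86.72877119] handle dir in tool [ 0.99984411 -0.00149625 -0.01759296]
[[[-1, 0, 20, 0, 0.5, 0, 70], [-1, -1, 20, 0, 0.5, 0, 70], [-0.5, -0.3, 20.2, 0, 0, 0, 70]]]
end [ 0.519  -0.1741  0.045 ]
[ 5.18100e-01 -1.74600e-01  2.91950e+00  1.13125e+02  3.81000e+02]
```

Request:
jog_arm([
  [[-1,0,20,0,0.5,0.5,70],[0,-1,20,0,0.5,0.5,70],[1,0,20,0,0,0,70],[1,0,10,0,0,0,70],[0,0,0,0,0,0,70]],
])

```text
clock: 30.6
eef_pos: [0.5302, -0.1769, 0.0481]
tool_rot: [0.111, 0.994, -0.003, 0.016]
ft_force: [0.7, -0.4, -0.2]
grip_width: 0.0698
```

```bash
python3 -c "
from rd import *
grasped(.518,-.174,2.925,.028)
a,b=plan([.518,-.174,.003],down(2.925),70,step=12)
"
```

```text
[-0.322  0.476 -0.161  0.9    0.    -0.1  ] [ 0.53021196 -0.17688509  0.04809733] 0.06981057963551314 [ 0.66854501 -0.3860443  -0.24886067]
shoulder in tool mm [41.53271926  0.06006005 28.72188133] handle dir in tool [ 0.99942363 -0.00557241 -0.03348669]
[[[4, 0, 11, 0, 0.5, 0, 70], [3, 0, 11, 0, 0.5, 0, 70], [3, 0, 11, 0, 0.5, 0, 70], [2, 0, 6, 0, 0, 0, 70], [1.5, 0.3, 5.8, 0, 0.5, -0.5, 70]]]
end [ 0.518 -0.174  0.003]
```

Request:
jog_arm([
  [[7,0,8,0,1,0,70],[5,0,11,0,0.5,0,70],[4,0,11,0,0.5,0,70],[2,0,8,0,0.5,0,70],[0,0,0,0,0,0,70]],
])

```text
clock: 31.1
eef_pos: [0.5152, -0.174, 0.0111]
tool_rot: [0.111, 0.994, -0.001, -0.003]
ft_force: [-0.1, 0.2, 0.1]
grip_width: 0.0703
```

```bash
python3 -c "
from rd import *
grasped(.518,-.174,2.925,.028)
a,b=plan([.518,-.174,.003],down(2.925),70,step=12)
"
```

```text
[-0.323  0.523 -0.197  0.856 -0.004 -0.101] [ 0.51524627 -0.17396245  0.01112462] 0.07033970263309092 [-0.13422699  0.15394731  0.07938942]
shoulder in tool mm [25.34172234  0.3852631  -6.74136456] handle dir in tool [ 0.9999688  -0.00579864  0.00536404]
[[[-2.7, 0.6, 8.1, 0, -0.5, -0.5, 70]]]
end [ 0.518 -0.174  0.003]
```

Request:
jog_arm([
  [[-3,0,8,0,0,-0.5,70],[0,0,2,0,0,0,70],[0,0,0,0,0,0,20],[0,0,0,0,0,0,20],[0,0,0,0,0,0,20]],
])

```text
clock: 31.6
eef_pos: [0.5191, -0.175, 0.0004]
tool_rot: [0.106, 0.994, -0.002, -0.002]
ft_force: [0.4, 0.2, -1.9]
grip_width: 0.0437
```

Request:
jog_arm([
  [[0,0,0,0,0,0,20],[0,0,0,0,0,0,20]],
])

```text
clock: 31.8
eef_pos: [0.5189, -0.1749, 0.0004]
tool_rot: [0.106, 0.994, -0.001, -0.003]
ft_force: [0.8, 0.5, -1.7]
grip_width: 0.0433
```

```bash
python3 -c "
from rd import *
grasped(.518,-.174,2.925,.028)
z=lambda u,v,c:(np.array([u,v])+.5)/5-.5+c
for nm,a,b,h in(('ring',(212,130),(137,96),.117),('label',(165,387),(267,268),.045)):
    A=z(*a,[360,130]);B=z(*b,[295,125]);print(nm,np.round(A,1),np.round(B,1),np.round(tri(A,B),4),np.round(at_z('top',A,h),4),np.round(at_z('side',B,h),4))
# label via white/black corners in first pictures
for n,im in(('top',cv2.imread('pics/top0.png')[...,::-1]),('side',cv2.imread('pics/side0.png')[...,::-1])):
    c=proj(n,[.455,-.34,.045]);a=im.astype(int)
    blue=(a[...,2]>1.4*a[...,0])&(a[...,2]>1.15*a[...,1])&(a[...,2]>50)
    L=cv2.connectedComponentsWithStats(blue.astype(np.uint8));i=min((i for i in range(1,L[0]) if L[2][i,4]>60),key=lambda i:np.hypot(*(L[3][i]-c)));m=(L[1]==i).astype(np.uint8)
    cn,hi=cv2.findContours(m,cv2.RETR_CCOMP,cv2.CHAIN_APPROX_NONE)
    for k,ct in enumerate(cn):
        if len(ct)>15: print(n,'hole' if hi[0][k][3]>=0 else 'outer',np.round(cv2.boxPoints(cv2.minAreaRect(ct)),1).tolist(),np.round(cv2.minAreaRect(ct)[0],1))
    r=masks_of
for n in('top','side'):
    camera(n)
    for t in('barcode','reader_stand'):
        for r in masks_of(t,n)[:2]: print(n,t,r['conf'],r['at'],r['pixels'].sum())
"
```

```text
[-0.323  0.543 -0.197  0.836 -0.004 -0.11 ] [ 5.18857357e-01 -1.74853698e-01  3.79381217e-04] 0.043314120067268 [ 0.81844531  0.47982689 -1.74318365]
shoulder in tool mm [ 29.10412717   0.70271159 -17.48056492] handle dir in tool [0.99998036 0.00391732 0.00489233]
ring [402.  155.6] [322.  143.8] [ 0.607  -0.3606  0.1144] [ 0.6059 -0.3605  0.117 ] [ 0.6051 -0.3566  0.117 ]
label [392.6 207. ] [348.  178.2] [ 0.4637 -0.3468  0.0415] [ 0.4629 -0.3464  0.045 ] [ 0.4615 -0.3422  0.045 ]
top outer [[372.70001220703125, 215.89999389648438], [382.1000061035156, 187.6999969482422], [410.8999938964844, 197.3000030517578], [401.5, 225.5]] [391.8 206.6]
top hole [[375.0, 213.3000030517578], [381.20001220703125, 192.8000030517578], [409.20001220703125, 201.10000610351562], [403.0, 221.6999969482422]] [392.1 207.2]
side outer [[330.1000061035156, 171.89999389648438], [357.20001220703125, 163.6999969482422], [364.5, 188.0], [337.3999938964844, 196.1999969482422]] [347.3 180. ]
side hole [[334.6000061035156, 173.60000610351562], [356.6000061035156, 166.8000030517578], [361.3999938964844, 182.3000030517578], [339.29998779296875, 189.10000610351562]] [348.  177.9]
top barcode 0.93 [389.3, 209.4] 476
top reader_stand 0.81 [392.5, 156.6] 845
top reader_stand 0.71 [131.9, 221.8] 411
side barcode 0.53 [340.3, 177.6] 55
side barcode 0.31 [197.9, 267.1] 403
side reader_stand 0.66 [323.0, 166.3] 184
```

Request:
jog_arm([
  [[0,0,-30,0,0,0,20],[0,0,-40,0,0,0,20],[0,0,-40,0,0,0,20],[0,0,-40,0,0,0,20]],
])

```text
clock: 32.5
eef_pos: [0.5139, -0.1726, 0.147]
tool_rot: [0.106, 0.994, 0.001, -0.012]
ft_force: [0.8, 0.1, -1.6]
grip_width: 0.0431
```

```bash
cat > bc.py <<'E'
from rd import *
from scipy.optimize import least_squares
Q={'top':np.array([[375,213.3],[381.2,192.8],[409.2,201.1],[403,221.7]]),'side':np.array([[334.6,173.6],[356.6,166.8],[361.4,182.3],[339.3,189.1]])}
def frame(yaw):
    h=np.array([np.cos(yaw),np.sin(yaw),0]);n=np.sin(.35)*h+[0,0,np.cos(.35)];x=np.cos(.35)*h-[0,0,np.sin(.35)];return x,np.cross(n,x),n
def res(p,full=False):
    x,y,n=frame(p[3]);c=p[:3];r=[]
    for k in Q:
        pr=np.array([proj(k,c+x*a*(.028+p[4])+y*b*(.038+p[4])) for a in(-1,1) for b in(-1,1)])
        for q in Q[k]: r.append(q-pr[np.argmin(np.hypot(*(pr-q).T))])
    return np.ravel(r)
S=least_squares(res,[.4625,-.3455,.0435,2.85,.002])
LAB,LY=S.x[:3],S.x[3]
def scan(wt=(1,0,.4),d=.08):
    x,y,n=frame(LY);Rt=R.from_matrix(np.c_[x,np.cross(-n,x),-n]);return LAB+d*n-Rt.apply(np.array(wt)/1e3),Rt
E
python3 -c "
from bc import *
print(np.round(S.x,4),np.round(S.fun,1))
o,p,q=cur();print(p,o['grip_width'],o['ft_force'])
t,Rt=scan();print(t);plan(t+[0,0,.03],Rt,20,step=40)
o=None
import kin
"
```

```text
[ 0.4624 -0.3445  0.0449  2.802   0.0054] [ 0.7  0.6 -1.   0.4 -0.7 -0.5  1.4 -0.1  1.   0.2  2.5 -1.  -1.4  0.
 -2.8  0.7]
[ 0.5138983  -0.17259223  0.146959  ] 0.04311813915462021 [ 0.83166395  0.05537873 -1.64922379]
[ 0.43729127 -0.33562856  0.12077435]
[[[8, -35, -1, 0, -4.5, 1.5, 20], [7, -35, -1, 0.5, -4, 1.5, 20], [6, -36, -1, 0, -4.5, 1.5, 20], [5, -36, -2, 0.5, -4, 1.5, 20], [4.5, -35.3, -1.4, 0, -4.5, 1, 20]]]
end [ 0.4373 -0.3356  0.1507]
```

Request:
jog_arm([
  [[8,-35,-1,0,-4.5,1.5,20],[7,-35,-1,0.5,-4,1.5,20],[6,-36,-1,0,-4.5,1.5,20],[5,-36,-2,0.5,-4,1.5,20],[4,-30,-1,0,-4,1,20]],
])

```text
clock: 33.0
eef_pos: [0.4481, -0.3353, 0.1618]
tool_rot: [0.161, 0.969, -0.032, 0.185]
ft_force: [-0.1, 0.1, -1.7]
grip_width: 0.0434
```

Request:
jog_arm([
  [[0,0,0,0,0,0,20]],
])

```text
clock: 33.1
eef_pos: [0.4441, -0.3372, 0.1609]
tool_rot: [0.164, 0.969, -0.033, 0.184]
ft_force: [0.5, 1.1, -2.0]
grip_width: 0.0436
```

```bash
python3 -c "
from bc import *
o,p,q=cur();print(p,o['grip_width'],np.round(o['joint_pos'],2))
t,Rt=scan();plan(t,Rt,20,step=15)
"
```

```text
[ 0.44405636 -0.3371582   0.16086325] 0.04363286687564232 [-0.72  0.15 -0.37  0.69  0.14 -0.36]
[[[7, 0, 12, 0, 0.5, 0, 20], [7, 0, 11, 0, 0.5, 0, 20], [6.8, -0.6, 11.9, 0, 0.5, 0.5, 20]]]
end [ 0.4373 -0.3356  0.1208]
```

Request:
jog_arm([
  [[7,0,12,0,0.5,0,20],[7,0,11,0,0.5,0,20],[6,0,10,0,0.5,0,20],[0,0,0,0,0,0,20]],
])

```text
clock: 33.5
eef_pos: [0.437, -0.3329, 0.1189]
tool_rot: [0.164, 0.972, -0.029, 0.169]
ft_force: [-0.5, 0.8, -1.9]
grip_width: 0.0434
```

```bash
python3 -c "
from bc import *
o,p,q=cur();print(p,o['grip_width'],np.round(o['joint_pos'],2))
t,Rt=scan();plan(t,Rt,20,step=15)
def box(n,l,col):
    pass
ims=[]
x,y,n=frame(LY);w=p+q.apply([.001,0,.0004]);d=q.apply([0,0,1]);hit=w+d*((LAB-w)@n)/(d@n);print('window',w,'hit off',np.round((hit-LAB)@np.c_[x,y]*1e3,1),'dist',np.linalg.norm(hit-w),'ang',np.degrees(np.arccos(-d@n)))
for c in('top','side'):
    im=camera(c)[...,::-1].copy();u=proj(c,LAB).astype(int);o0=[u[0]-50,u[1]-60];im=cv2.resize(im[o0[1]:o0[1]+100,o0[0]:o0[0]+100],None,fx=4,fy=4,interpolation=cv2.INTER_CUBIC)
    for P,col in((LAB,(0,255,255)),(w,(0,0,255)),(LAB+.08*n,(255,0,255)),(w-.018*d+q.apply([.123,0,0]),(255,0,0))):
        cv2.drawMarker(im,tuple(int(v) for v in (proj(c,P)-o0+.5)*4),col,cv2.MARKER_CROSS,10,1)
    ims.append(im)
cv2.imwrite('pics/b1.png',np.hstack(ims))
"
```

```text
[ 0.43698304 -0.33291735  0.11885179] 0.043412944700388686 [-0.72  0.2  -0.42  0.62  0.13 -0.37]
[[[-1.8, -2.5, -1.4, 0, -0.5, 0.5, 20]]]
end [ 0.4373 -0.3357  0.1208]
window [ 0.43622073 -0.33265409  0.11813794] hit off [ 2.3 -2.5] dist 0.0786106658066049 ang 0.3413532886254621
```

View pics/b1.png

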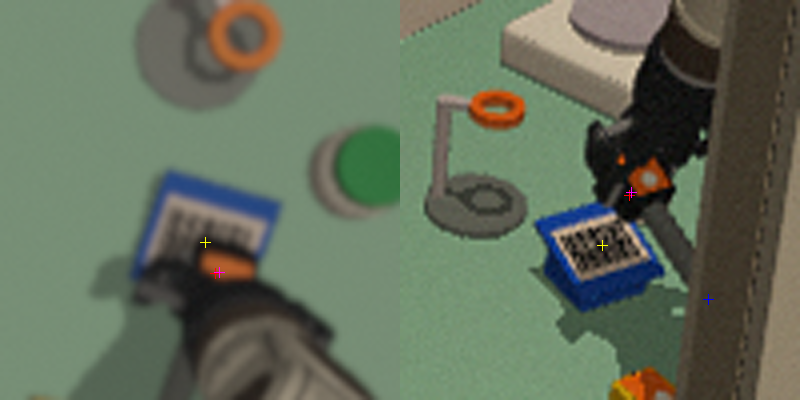

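The reader hangs straight in the grip above the label, whose centre is marked at (602,245) in the side half. The aim is off by about 3 mm, so I'll correct it and hold.

Request:
jog_arm([
  [[-2,-2.5,-1.5,0,-0.5,0.5,20],[0,0,0,0,0,0,20]],
])

```text
clock: 33.8
eef_pos: [0.4402, -0.3367, 0.1235]
tool_rot: [0.167, 0.97, -0.03, 0.176]
ft_force: [-0.2, -0.1, -2.2]
grip_width: 0.0431
```

```bash
cat > aim.py <<'E'
from bc import *
o,p,q=cur();x,y,n=frame(LY);w=p+q.apply([.001,0,.0004]);d=q.apply([0,0,1]);hit=w+d*((LAB-w)@n)/(d@n);print('hit off',np.round((hit-LAB)@np.c_[x,y]*1e3,1),'dist',np.linalg.norm(hit-w),'ang',np.degrees(np.arccos(-d@n)),'v',np.abs(o['joint_vel']).max(),o['grip_width'])
t,Rt=scan();plan(t,Rt,20,step=15)
E
python3 aim.py
```

```text
hit off [-4.5  0. ] dist 0.08149020978252948 ang 0.4664659200392059 v 0.011500793768511392 0.04314373900121612
[[[3.9, 0, 1.5, 0, 0.5, 0, 20]]]
end [ 0.4373 -0.3356  0.1207]
```

Request:
jog_arm([
  [[2.5,0,1,0,0.3,0,20],[0,0,0,0,0,0,20]],
])

```text
clock: 34.0
eef_pos: [0.4389, -0.3363, 0.1226]
tool_rot: [0.167, 0.97, -0.03, 0.174]
ft_force: [-0.2, 0.7, -1.8]
grip_width: 0.0434
```

```bash
python3 aim.py
```

```text
hit off [-2.6  0.2] dist 0.08110327250163496 ang 0.2541167315705105 v 0.009684731062211257 0.04340287474901141
[[[2.2, 0.1, 1.1, 0, 0, 0, 20]]]
end [ 0.4373 -0.3356  0.1208]
```

Request:
jog_arm([
  [[2.5,0,1,0,0,0,20],[0,0,0,0,0,0,20],[0,0,0,0,0,0,20],[0,0,0,0,0,0,20],[0,0,0,0,0,0,20]],
])

```text
clock: 34.5
eef_pos: [0.4368, -0.3359, 0.1213]
tool_rot: [0.167, 0.97, -0.031, 0.174]
ft_force: [-0.6, -0.1, -0.7]
grip_width: 0.0432
```

Request:
jog_arm([
  [[0,0,0,0,0,0,20],[0,0,0,0,0,0,20],[0,0,0,0,0,0,20],[0,0,0,0,0,0,20],[0,0,0,0,0,0,20]],
])

```text
clock: 35.0
eef_pos: [0.4368, -0.336, 0.1213]
tool_rot: [0.167, 0.97, -0.031, 0.174]
ft_force: [0.2, -0.6, -1.7]
grip_width: 0.0435
```

Request:
jog_arm([
  [[0,0,0,0,0,0,20],[0,0,0,0,0,0,20],[0,0,0,0,0,0,20],[0,0,0,0,0,0,20],[0,0,0,0,0,0,20]],
])

```text
clock: 35.5
eef_pos: [0.4369, -0.3359, 0.1213]
tool_rot: [0.167, 0.97, -0.031, 0.174]
ft_force: [-0.1, -0.2, -1.3]
grip_width: 0.0434
```

```bash
python3 aim.py
```

```text
hit off [-0.4  0.6] dist 0.08056049701388675 ang 0.32513844160629596 v 0.0007635282644711532 0.043442269025396545
[[[-0.1, 0.4, 0.6, 0, 0.5, 0, 20]]]
end [ 0.4373 -0.3357  0.1208]
```

The aim held within 1 mm for over a second; I'll hold a little longer. Meanwhile I'll work out the pose for hanging.

Request:
jog_arm([
  [[0,0,0,0,0,0,20],[0,0,0,0,0,0,20],[0,0,0,0,0,0,20],[0,0,0,0,0,0,20],[0,0,0,0,0,0,20]],
])

```text
clock: 36.0
eef_pos: [0.4369, -0.3359, 0.1213]
tool_rot: [0.167, 0.97, -0.031, 0.174]
ft_force: [0.2, -0.0, -1.8]
grip_width: 0.0438
```

```bash
python3 aim.py; python3 -c "
from kin import *
lo=[-2.72,-1.05,-1.09,-1.99,-1.42];hi=[2.72,1.87,1.28,2.15,1.44]
def ik(tcp,zd,x0):
    def g(j):
        s=j[1]-j[2]+j[3];c=np.cos(j[4]);d=np.array([c*np.cos(s)*np.cos(j[0])-np.sin(j[4])*np.sin(j[0]),c*np.cos(s)*np.sin(j[0])+np.sin(j[4])*np.cos(j[0]),-c*np.sin(s)])
        return np.concatenate([(fk(P,j)-tcp)*10,d-[np.cos(zd),np.sin(zd),0]])
    r=least_squares(g,x0,bounds=(lo,hi));return r.x,r.cost
for zd in(-80,-60,-50,-40,-30,-20,-10,0,10,20,28):
    for up in(.14,0):
        a=np.radians(zd);d=np.array([np.cos(a),np.sin(a),0])
        x,c=ik(np.array([.605,-.359,.149+up])+.017*d,a,[-.53,.5,-.9,-1.3,np.clip(a+.53,-1.3,1.3)]);print(zd,up,np.round(x,2),round(c,6))
"
```

```text
hit off [-0.3  0.6] dist 0.08055247603198942 ang 0.3215422230978684 v 0.00345363359497055 0.04377126623260095
[[[-0.1, 0.4, 0.6, 0, 0.5, 0, 20]]]
end [ 0.4373 -0.3357  0.1207]
-80 0.14 [-0.14  0.62 -0.52 -1.14 -1.26] 0.0
-80 0 [-0.14  0.93 -0.5  -1.43 -1.26] 0.0
-60 0.14 [-0.24  0.54 -0.74 -1.29 -0.81] 0.0
-60 0 [-0.24  0.92 -0.72 -1.64 -0.81] 0.0
-50 0.14 [-0.32  0.52 -0.82 -1.34 -0.55] 0.0
-50 0 [-0.32  0.92 -0.8  -1.72 -0.55] 0.0
-40 0.14 [-0.43  0.51 -0.87 -1.38 -0.27] 0.0
-40 0 [-0.43  0.93 -0.85 -1.78 -0.27] 0.0
-30 0.14 [-0.54  0.5  -0.89 -1.39  0.02] 0.0
-30 0 [-0.54  0.94 -0.86 -1.8   0.02] 0.0
-20 0.14 [-0.66  0.51 -0.87 -1.38  0.31] 0.0
-20 0 [-0.66  0.93 -0.84 -1.78  0.31] 0.0
-10 0.14 [-0.76  0.52 -0.81 -1.34  0.59] 0.0
-10 0 [-0.76  0.92 -0.79 -1.71  0.59] 0.0
0 0.14 [-0.84  0.55 -0.73 -1.28  0.84] 0.0
0 0 [-0.84  0.91 -0.71 -1.62  0.84] 0.0
10 0.14 [-0.9   0.58 -0.62 -1.21  1.07] 0.0
10 0 [-0.9   0.92 -0.61 -1.52  1.07] 0.0
20 0.14 [-0.94  0.63 -0.5  -1.13  1.28] 0.0
20 0 [-0.94  0.93 -0.48 -1.41  1.28] 0.0
28 0.14 [-0.95  0.67 -0.39 -1.06  1.44] 0.0
28 0 [-0.95  0.95 -0.38 -1.33  1.44] 0.0
```

The scan is complete. For the hang, approaching at -19° in azimuth needs only a pitch turn.

```bash
cat > sr.py <<'E'
from st import *
RR=np.array([.605,-.359,.12]);SH=[29.1,0,-17.5];ZD=np.radians(-19)
E
python3 -c "
from sr import *
t,Rt=tgt(RR,SH,.14,.06,ZD);print(t)
a,b=plan([.46,-.335,.27],R.from_quat(get_obs()['tool_rot']),20,step=40);plan(t,Rt,20,p=a,q=b)"
```

```text
[ 0.56481546 -0.34516335  0.2891    ]
[[[-18, 2, -33, 0, 0, 0, 20], [-18, 2, -33, 0, 0, 0, 20], [-18, 2, -33, 0, 0, 0, 20], [-17.9, 2.4, -33, 0, 0, 0, 20]]]
end [ 0.46  -0.335  0.27 ]
[[[-11, 3, 2, 0, -7.5, 0, 20], [-11, 3, 3, 0, -8, 0, 20], [-10, 3, 5, 0, -7.5, 0, 20], [-10, 3, 6, 0, -8, 0, 20], [-9, 3, 8, 0, -7.5, 0, 20]]]
[[[-8, 3, 9, 0, -8, 0, 20], [-6, 2, 10, 0, -7.5, 0, 20], [-5, 3, 10, -0.5, -8, 0, 20], [-3.9, 2.4, 11, 0, -7.5, 0, 20]]]
end [ 0.5648 -0.3452  0.2891]
```

Request:
jog_arm([
  [[-18,2,-33,0,0,0,20],[-18,2,-33,0,0,0,20],[-18,2,-33,0,0,0,20],[-18,2,-33,0,0,0,20]],
])

```text
clock: 36.4
eef_pos: [0.4555, -0.3318, 0.2651]
tool_rot: [0.168, 0.971, -0.026, 0.166]
ft_force: [0.4, -0.2, -0.9]
grip_width: 0.0434
```

Request:
jog_arm([
  [[-11,3,2,0,-7.5,0,20],[-11,3,3,0,-8,0,20],[-10,3,5,0,-7.5,0,20],[-10,3,6,0,-8,0,20],[-9,3,8,0,-7.5,0,20]],
])

```text
clock: 36.9
eef_pos: [0.5199, -0.342, 0.2937]
tool_rot: [0.148, 0.864, -0.083, 0.475]
ft_force: [0.9, -0.5, -3.0]
grip_width: 0.0436
```

Request:
jog_arm([
  [[-8,3,9,0,-8,0,20],[-6,2,10,0,-7.5,0,20],[-5,3,10,0,-8,0,20],[-4,2,8,0,-7.5,0,20]],
])

```text
clock: 37.3
eef_pos: [0.5534, -0.3496, 0.2946]
tool_rot: [0.132, 0.764, -0.11, 0.622]
ft_force: [0.5, -1.6, -2.4]
grip_width: 0.0433
```

```bash
python3 -c "
from sr import *
st(RR,SH,.14,ZD,step=40)"
```

```text
err sh [-73.3  17.1 149.7] end [-91.6  23.3  56.6] w 0.0433 j [-0.74  0.18 -0.93 -0.89  0.38 -0.09] [ 0.5 -1.6 -2.4]
[[[-4, 4, 34, -0.5, -6, 0, 20], [-1, 4.6, 35.2, -0.5, -5.5, 0, 20]]]
end [ 0.6215 -0.3647  0.2891]
```

Request:
jog_arm([
  [[-4,3,22,-0.5,-5,0,20],[-2,3,22,-0.5,-4,0,20],[0,2,18,0,-3,0,20],[0,0,0,0,0,0,20]],
])

```text
clock: 37.7
eef_pos: [0.6148, -0.3625, 0.2866]
tool_rot: [0.116, 0.697, -0.115, 0.698]
ft_force: [0.3, -0.2, -2.3]
grip_width: 0.0437
```

```bash
python3 -c "
from sr import *
st(RR,SH,.14,ZD,step=40)"
```

```text
err sh [ -6.7   2.2 137.5] end [-6.6  2.4 42.5] w 0.0437 j [-0.68  0.51 -0.88 -1.4   0.35  0.  ] [ 0.3 -0.2 -2.3]
[[[-2.5, 0.1, 7.1, 0, 0, 0, 20]]]
end [ 0.6216 -0.3647  0.2891]
```

Request:
jog_arm([
  [[10,0,7,0,0,0,20],[6,0,0,0,0,0,20],[0,0,0,0,0,0,20]],
])

```text
clock: 38.0
eef_pos: [0.6214, -0.3646, 0.2687]
tool_rot: [0.117, 0.699, -0.114, 0.697]
ft_force: [-1.6, 0.2, -1.1]
grip_width: 0.0434
```

```bash
python3 -c "
from sr import *
from fx import show
st(RR,SH,.1,ZD,step=40)
show('h1',RR,SH)"
```

```text
err sh [-3.000e-01  1.000e-01  1.197e+02] end [-0.5  0.5 24.7] w 0.0434 j [-0.67  0.57 -0.87 -1.43  0.35  0.  ] [-1.6  0.2 -1.1]
[[[19.6, -0.1, 0.3, 0, 0, 0, 20]]]
end [ 0.6216 -0.3647  0.2491]
[ 0.62136583 -0.36460858  0.26871793] 0.04341228907255521 [-0.67  0.57 -0.87 -1.43  0.35  0.  ]
shoulder [ 0.60472491 -0.35885568  0.23968272] handle dir [-0.003  0.004 -1.   ] end [ 0.60448547 -0.35847309  0.14468379]
```

View pics/h1.png

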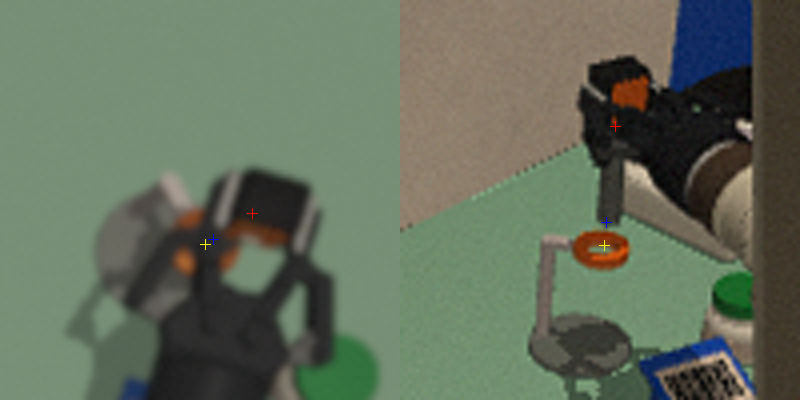

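```bash
python3 -c "
from sr import *
im=camera('side').astype(float);a=im
org=((a[...,0]>110)&(a[...,0]>1.6*a[...,1])&(a[...,2]<.5*a[...,0]))
u=proj('side',RR).astype(int);m=np.zeros_like(org);m[u[1]-8:u[1]+10,u[0]-12:u[0]+12]=1;m&=org
v,x=np.nonzero(m);print('orange bbox',x.min(),x.max(),v.min(),v.max(),'pred body center',proj('side',RR-[0,0,.006]),'box mid',(x.min()+x.max())/2,(v.min()+v.max())/2)
th=np.linspace(0,2*np.pi,73);rim=np.array([proj('side',RR+[.026*np.cos(t),.026*np.sin(t),z]) for t in th for z in(0,-.012)]);print('pred bbox',rim.min(0),rim.max(0))
o,p,q=cur();s=p+q.apply(np.array(SH)/1e3);h=q.apply([1,0,0])
for f in(.05,.06,.07,.08,.09):
    c=proj('side',s+h*f);r=int(round(c[1]));row=a[r,int(c[0])-9:int(c[0])+10];g=2*row[:,1]-row[:,0]-row[:,2]
    print(f,np.round(c,1),int(c[0])-9,np.round(g).astype(int).tolist())
"
```

```text
orange bbox 316 328 140 148 pred body center [322.3970185 144.2745779] box mid 322.0 144.0
pred bbox [315.21452795 139.16683958] [329.63729461 149.49613976]
0.05 [324.2 125.5] 315 [60, 63, 63, 60, 63, 66, 63, 15, 6, 5, 9, 4, 9, 0, 9, 8, 11, 11, 12]
0.06 [324. 128.] 314 [64, 58, 63, 63, 59, 66, 67, 50, 17, 7, 4, 9, 6, 7, 8, 9, 9, 5, 6]
0.07 [323.8 130.4] 314 [58, 63, 66, 61, 66, 64, 64, 47, 8, 6, 3, 8, 5, 5, 6, 10, 4, 7, 2]
0.08 [323.5 132.9] 314 [58, 59, 61, 63, 64, 64, 60, 34, 5, 8, 8, 10, 7, 0, 7, 10, 9, 5, 3]
0.09 [323.3 135.3] 314 [59, 61, 64, 61, 57, 55, 69, 18, 1, 6, 5, 10, 5, 23, 42, 17, 5, 5, 5]
```

Request:
jog_arm([
  [[8,-1.5,1,0,0,0,20],[8,0,0,0,0,0,20],[8,0,0,0,0,0,20]],
])

```text
clock: 38.45
eef_pos: [0.6215, -0.3671, 0.2503]
tool_rot: [0.115, 0.695, -0.116, 0.7]
ft_force: [0.8, 0.3, -2.3]
grip_width: 0.0434
```

```bash
python3 -c "
from sr import *
st(RR+[.0012,.0012,0],SH,.05,ZD,step=15)"
```

```text
err sh [ -1.1  -3.7 101.1] end [-0.5 -3.9  6.1] w 0.0434 j [-0.68  0.64 -0.87 -1.51  0.35  0.  ] [ 0.8  0.3 -2.3]
[[[13, 1, 0, 0, 0, 0, 20], [13, 1, 0, 0, 0, 0, 20], [13, 1, 0, 0, 0, 0, 20], [12.2, 0.8, -0.3, 0, 0.5, 0, 20]]]
end [ 0.6227 -0.3635  0.1991]
```

Request:
jog_arm([
  [[0,4,0,0,0,0,20],[0,0,0,0,0,0,20]],
])

```text
clock: 38.65
eef_pos: [0.6226, -0.363, 0.2474]
tool_rot: [0.116, 0.697, -0.116, 0.698]
ft_force: [-0.4, 0.1, -0.9]
grip_width: 0.0434
```

```bash
python3 -c "
from sr import *
st(RR+[.0012,.0012,0],SH,.05,ZD,step=15)"
```

```text
err sh [-0.1  0.4 98.3] end [0.2 0.4 3.3] w 0.0434 j [-0.67  0.64 -0.87 -1.51  0.34  0.  ] [-0.4  0.1 -0.9]
[[[12, 0, 0, 0, 0, 0, 20], [12, 0, 0, 0, 0, 0, 20], [12, 0, 0, 0, 0, 0, 20], [12.3, -0.4, 0.2, 0, 0, 0, 20]]]
end [ 0.6228 -0.3635  0.1991]
```

Request:
jog_arm([
  [[8,0,0,0,0,0,20],[8,0,0,0,0,0,20]],
])

```text
clock: 38.85
eef_pos: [0.623, -0.3628, 0.232]
tool_rot: [0.115, 0.696, -0.116, 0.699]
ft_force: [1.3, -0.3, -1.2]
grip_width: 0.043
```

```bash
python3 -c "
from sr import *
st(RR+[.0012,.0012,0],SH,.02,ZD,step=15)"
```

```text
err sh [ 0.3  0.6 82.9] end [  0.8   0.4 -12.1] w 0.043 j [-0.67  0.69 -0.87 -1.57  0.34  0.  ] [ 1.3 -0.3 -1.2]
[[[13, 0, 0, 0, 0, 0, 20], [12, 0, 0, 0, 0, 0, 20], [13, 0, 0, 0, 0, 0, 20], [12, 0, 0, 0, 0, 0, 20], [12.9, -0.7, -0.3, 0, 0.5, 0, 20]]]
end [ 0.6227 -0.3635  0.1691]
```

Entered the ring with no contact. I'll go on down.

Request:
jog_arm([
  [[13,0,0,0,0,0,20],[13,0,0,0,0,0,20],[13,0,0,0,0,0,20]],
])

```text
clock: 39.15
eef_pos: [0.6234, -0.3629, 0.1919]
tool_rot: [0.115, 0.695, -0.116, 0.7]
ft_force: [0.3, 0.4, -1.8]
grip_width: 0.0436
```

```bash
python3 -c "
from sr import *
st(RR+[.0012,.0012,0],SH,.0,ZD,step=15)"
```

```text
err sh [ 0.9  0.4 42.7] end [  1.5   0.1 -52.3] w 0.0436 j [-0.67  0.82 -0.86 -1.68  0.34  0.  ] [ 0.3  0.4 -1.8]
[[[14, 0, 0, 0, 0, 0, 20], [14, 0, 0, 0, 0, 0, 20], [14.8, -0.7, -0.8, 0, 0.5, 0, 20]]]
end [ 0.6227 -0.3635  0.1491]
```

Request:
jog_arm([
  [[13,0,-1,0,0,0,20],[13,0,0,0,0,0,20],[8,0,0,0,0,0,20]],
])

```text
clock: 39.45
eef_pos: [0.623, -0.3633, 0.155]
tool_rot: [0.115, 0.695, -0.117, 0.7]
ft_force: [0.9, -0.6, -0.9]
grip_width: 0.0434
```

```bash
python3 -c "
from sr import *
st(RR+[.0012,.0012,0],SH,.0,ZD,step=15)"
```

```text
err sh [0.5 0.1 5.8] end [  1.2  -0.3 -89.2] w 0.0434 j [-0.67  0.93 -0.84 -1.78  0.34  0.  ] [ 0.9 -0.6 -0.9]
[[[5.9, -0.3, -0.2, 0, 0.5, 0, 20]]]
end [ 0.6228 -0.3635  0.1491]
```

Request:
jog_arm([
  [[4,0,0,0,0,0,20],[2.5,0,0,0,0,0,20],[2,0,0,0,0,0,20]],
])

```text
clock: 39.75
eef_pos: [0.6234, -0.3635, 0.15]
tool_rot: [0.113, 0.691, -0.118, 0.704]
ft_force: [-3.0, 1.8, 3.5]
grip_width: 0.0435
```

```bash
python3 -c "
from sr import *
st(RR+[.0012,.0012,0],SH,.0,ZD,step=15)"
```

```text
err sh [ 1.1 -0.3  0.6] end [  2.7  -1.3 -94.4] w 0.0435 j [-0.67  0.95 -0.83 -1.8   0.34  0.  ] [-3.   1.8  3.5]
[[[0.9, -0.3, -0.6, 0, 1, 0, 20]]]
end [ 0.6228 -0.3636  0.1491]
```

Request:
jog_arm([
  [[1,0,-0.5,0,1,0,20],[1,0,0,0,0,0,20]],
])

```text
clock: 39.95
eef_pos: [0.6233, -0.3635, 0.1497]
tool_rot: [0.114, 0.697, -0.118, 0.698]
ft_force: [-2.0, 0.9, 1.4]
grip_width: 0.0433
```

Request:
jog_arm([
  [[0,0,0,0,0,0,70],[0,0,0,0,0,0,70],[0,0,0,0,0,0,70],[0,0,0,0,0,0,70]],
])

```text
clock: 40.35
eef_pos: [0.6233, -0.3633, 0.1501]
tool_rot: [0.113, 0.697, -0.118, 0.698]
ft_force: [-1.0, 0.1, 0.5]
grip_width: 0.0701
```

Request:
jog_arm([
  [[0,0,-20,0,0,0,70],[0,0,-30,0,0,0,70],[-10,0,-30,0,2,0,70],[-20,0,-20,0,4,0,70],[-20,0,-20,0,4,0,70]],
])

```text
clock: 40.85
eef_pos: [0.5261, -0.3355, 0.1874]
tool_rot: [0.122, 0.754, -0.104, 0.637]
ft_force: [0.1, -2.3, 0.3]
grip_width: 0.0703
```

Request:
jog_arm([
  [[-20,0,-20,0,4,0,70],[-20,0,-20,0,4,0,70],[-20,0,-20,0,4,0,70],[0,0,0,0,0,0,70],[0,0,0,0,0,0,70]],
])

```text
clock: 41.35
eef_pos: [0.4976, -0.3291, 0.2432]
tool_rot: [0.129, 0.796, -0.098, 0.583]
ft_force: [-0.2, 0.7, -0.9]
grip_width: 0.0698
```

```bash
python3 -c "
from sr import *
o,p,q=cur();print(o['clock'],p,np.round(o['joint_pos'],2))
t=camera('top')[100:250,110:450,::-1];s=camera('side')[110:340,110:400,::-1]
a=cv2.resize(t,None,fx=2,fy=2,interpolation=cv2.INTER_CUBIC);b=cv2.resize(s,None,fx=1.25,fy=1.25,interpolation=cv2.INTER_CUBIC)
c=np.zeros((a.shape[0]+b.shape[0],800,3),np.uint8);c[:a.shape[0],:680]=a;c[a.shape[0]:,:b.shape[1]]=b
d=cv2.resize(camera('side')[120:190,280:370,::-1],None,fx=4,fy=4,interpolation=cv2.INTER_CUBIC);c[a.shape[0]:a.shape[0]+280,400:760]=d
cv2.imwrite('pics/end.png',c[:600])"
```

```text
41.35 [ 0.49759886 -0.32908716  0.24322984] [-0.81  0.15 -1.03 -0.84  0.46 -0.16]
```

View pics/end.png

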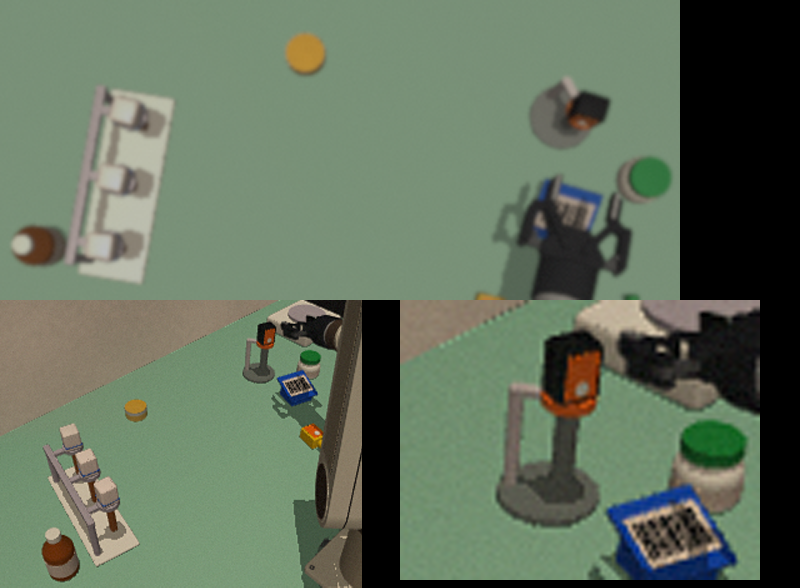

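The final view shows the reader head seated on the orange ring at (572,385). All three pestles are home, the bottle, jar and tin stand where they did, and the gripper is clear. I'll hand the job in.

```bash
python3 -c "
from workcell import *
print(job_done())"
```

```text
the job is handed in; nothing more can be done
None
```

I finished the job and handed it in at about 41 s of the 210 s allowed; the hand-in gave no verdict.

- **Pestles:** All three hang handle first, one to a ring. The pictures taken after each hang and at the end show their heads sitting on the rings. Wrist force stayed low throughout, peaking at about 33 N when the third one seated.
- **Reader knocked:** It had been moved about 4 cm while I was hanging pestles. I noticed before the pick and measured its position again.
- **Scan:** I held the reader still for about 1.9 s. By the arm's own readings the aim was within 1 mm of my estimate of the label's middle, at 80.5 mm and 0.3° off square. The label's position itself is only known to a few mm.
- **Reader hang:** The side camera suggested the handle sat about 3 mm off the orange ring's middle, while the top camera pulled slightly the other way. I corrected by part of that, and it went in without contact until it touched down. Force at seating was light, about 3 N. The last picture shows its head flush on the orange ring.
- **Other objects:** By eye in the last picture, the bottle, jar and tin stand where they were. I did not measure their positions. I saw no sign of the grip slipping.

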